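# Put the washed slicer plates away in their latched case

## Task

The washed slicer plates have dried in the wire rack and belong in their storage case. Snap open any catch of the case that is latched, lift the lid off and stand it on the silicone mat; then draw every plate that is there up out of the rack and stand it in a slot of the case. Put the lid back on fully home and snap both catches over it, without disturbing the mug, the mustard jar and the spoon behind the case.

Things in the scene. Friction and masses are not known exactly. Their poses are not given: they have to be found in the camera images.
- case: White storage case, 86 x 124 mm, 50 mm to its open rim; stands firm. Origin at the centre of its underside, z up, y along the 124 mm. An outside ledge 40 mm above the underside carries the lid, which slips over the rim with 3 mm of play a side; its handle is then 116 mm above the origin. Three slots lie inside; a loaded plate stands 32 mm out of the rim. A catch stands at either end of its length.
- slot_mid (a point): Centre of the floor of the case's middle slot, 8 mm above the case's underside; case axes. The other slots are 36 mm to either side along y. One plate a slot, lower edge on the floor, width along x, thickness along y. Slot 78 mm long (x), between ribs at its ends 14 mm wide (y); bevels on the ribs widen it from 28 up to 38 mm above the floor.
- catch_a (a joint): Steel seesaw catch at the case's +y end; level pivot 79 mm from the case's middle, 24 mm up. 0 rad = latched (blade upright, hook over the lid's lug), 0.6 = open (blade leans outward, clear of the lid). An over-centre spring holds it at either end; pushed past 0.3 rad it snaps over (3 to 4 N). Press the tab down to open, push the blade level towards the case to shut; it snaps the same with the lid off.
- catch_b (a joint): Steel seesaw catch at the case's -y end; level pivot 79 mm from the case's middle, 24 mm up. 0 rad = latched (blade upright, hook over the lid's lug), 0.6 = open (blade leans outward, clear of the lid). An over-centre spring holds it at either end; pushed past 0.3 rad it snaps over (3 to 4 N). Press the tab down to open, push the blade level towards the case to shut; it snaps the same with the lid off.
- catch_a_tab (a point): Top of catch a's thumb tab, 5 mm from the tab's outer end, mid-width; the tab is 26 mm wide and sticks out of the blade away from the case. Latched, this point is 129 mm from the case's middle and 46 mm above its underside; open, 133 and 14 mm. Press here, clear of the blade, which stands 44 mm nearer the case and reaches 31 mm higher.
- catch_b_tab (a point): Top of catch b's thumb tab, 5 mm from the tab's outer end, mid-width; the tab is 26 mm wide and sticks out of the blade away from the case. Latched, this point is 129 mm from the case's middle and 46 mm above its underside; open, 133 and 14 mm. Press here, clear of the blade, which stands 44 mm nearer the case and reaches 31 mm higher.
- catch_a_blade (a point): Top edge of catch a's blade (26 mm wide), outer face, mid-width. Latched it is 85 mm from the case's middle, 78 mm above its underside; open, 114 and 65 mm. Push the outer face with the finger tips 48 to 58 mm above the case's underside: lower, the rising tab is in the way.
- catch_b_blade (a point): Top edge of catch b's blade (26 mm wide), outer face, mid-width. Latched it is 85 mm from the case's middle, 78 mm above its underside; open, 114 and 65 mm. Push the outer face with the finger tips 48 to 58 mm above the case's underside: lower, the rising tab is in the way.
- lid_handle (a point): Centre of the bar handle of the grey lid, a hollow cover 98 x 136 mm (154 with its end lugs), 50 mm tall, open below, 0.2 kg. The bar is 14 mm thick (x), 74 mm long (y), 12 mm high, 20 mm clear of the lid's top; this point is 76 mm above the lid's lower edge. y along the bar and the lid's length; either way round fits. The catches hook over a lug at the foot of either end.
- mat_mid (a point): Centre of the top of a dark ribbed silicone mat, 150 (x) x 112 (y) x 5 mm, lying flat at the far side of the case from the rack; fixed. The lid waits on it, best with its length along the mat's x where it just fits.
- rack: Steel wire drying rack on a white drip tray, 112 x 128 mm, fixed. Origin at the centre of its underside; y along its length. Three places at y = -36, 0, +36 mm, each between two wire hoops 52 mm high, 14 mm apart in the clear. A plate in it has its lower edge 15 mm, its upper edge 89 mm above the underside. (Over the scene hangs a range hood, from 0.58 m ahead of the robot's base, 0.63 m up: lift no higher than needed.)
- plate_1_mid (a point): Centre of slicer plate 1 (one slanted slicing blade), a rigid upright black frame with a steel face, 70 mm wide (x), 10 mm thick (y), 74 mm tall (z), 70 g: 37 mm from this point to the upper and lower edges. Its top 26 mm is the grip bar. It may be absent.
- plate_2_mid (a point): Centre of slicer plate 2 (coarse grater with round holes), a rigid upright black frame with a steel face, 70 mm wide (x), 10 mm thick (y), 74 mm tall (z), 70 g: 37 mm from this point to the upper and lower edges. Its top 26 mm is the grip bar. It may be absent.
- plate_3_mid (a point): Centre of slicer plate 3 (julienne teeth), a rigid upright black frame with a steel face, 70 mm wide (x), 10 mm thick (y), 74 mm tall (z), 70 g: 37 mm from this point to the upper and lower edges. Its top 26 mm is the grip bar. It may be absent.
- mustard: Mustard jar standing behind the case, 68 mm wide, 84 mm tall, origin under its centre; leave alone.
- mug: Cream mug, 83 mm wide (117 with handle), 94 mm tall, behind the case, origin under its centre; leave alone.
- spoon: Teaspoon lying near the case, 130 x 26 x 11 mm, origin under its centre; leave alone.
- lid: The grey lid as a whole (see lid_handle), origin at the centre of its lower edge.
- plate_1: Slicer plate 1 as a whole, origin at the centre of its lower edge.
- plate_2: Slicer plate 2 as a whole, origin at the centre of its lower edge.
- plate_3: Slicer plate 3 as a whole, origin at the centre of its lower edge.

How it is judged:
By the outcome, as a careful person would: the job done as asked, in the order asked, and still so for the second after the job is handed in, with the robot touching nothing.
Of plate_1, plate_2, plate_3 only 2 to 3 are there at a start; the rules pass over those that are not, and their reading is None.
At some moment in a run one of lid, plate_1, plate_2, plate_3 may be knocked a few centimetres aside while the robot is not near it.
It also fails if it takes over 208 s, if anything falls off the work surface, if the arm or the gripper's body presses on something with over 40 N, if the wrist force passes 120 N, or if a joint passes its speed limit or range.

## Robot

A 6-joint arm with a two-finger parallel gripper is mounted at the origin on a cart in front of the work surface, level with it; the furniture and walls round the work are solid. World frame = base frame: x ahead of the robot, y to its left, z up, the work surface at z = 0. Lengths are in m, angles in rad, forces in N, time in s.
With the tool pointing down it reaches from about 0.325 to 0.925 m from the base axis. Payload 3.1 kg.
Tool frame: the origin (TCP) lies on the mounting face of the last link; the fingertips stand 173 mm ahead of it and the grasp point (between the pads) lies 155 mm ahead of it (ctrl.pinch_z is the distance from the TCP to the grasp point, in m); z points along the fingers, y is the line along which they close (so a half turn about z gives the same grasp; the last joint's range is limited). The gripper opens to 85 mm and grips with 20 to 120 N. Pads are 22 mm wide; open, the fingers measure 114 mm over their backs; the gripper's body (76 mm by 85 mm) begins 54 mm behind the grasp point. The pads swing forward as they close: fully open they stand 13 mm farther back than shut.
Start: joints at [1.151, 0.217, 1.613, -0, 1.311, -0.112], TCP at [0.189, 0.596, 0.405] pointing down, gripper open.
Joint ranges: [-2.75, 2.75], [-0.78, 2.1], [0.31, 2.55], [-1.13, 4.27], [0.13, 2.63], [-2.58, 2.58]. Speed limits (rad/s): [2.79, 2.79, 3.14, 3.14, 3.14, 3.14].

## Interface

Orientations are given as a unit quaternion [w, x, y, z].
In Python, from rig import status, viewer, ticket, ctrl gives the robot as it stands. The module is installed in compiled form; this text tells all that it offers.
- The arm moves only by the tool apply_moves, never from a script. Its argument "targets" is a list of rows, each an object of numbers: "dx", "dy", "dz": the shift along the tool's x, y, z normalised to -1 to 1, where 1 is 0.2 m; "twist": the turn about the tool's z normalised to -1 to 1, where 1 is 2 rad; "fingers": the finger opening in mm, from 0 to 85.4. A call has 1 to 8 rows; each row shifts and turns the commanded pose from where the row before left it, along the tool's axes as they then stand; what a row does not reach is not made up. A row lasts 1/12 s, in which the tool goes at most 41.7 mm and 7.16 degrees, less where a joint would pass 70% of its speed; a pose out of reach is approached as far as the arm can. A call with a number of a shift or a turn outside -1 to 1 is refused whole. A call with a gripper value outside its range is refused whole. The fingers move at their own pace and stop on an object; "newtons" is the grip in N (left out, the last holds). Time passes only in rows, so rows that do not move let the fingers close. It gives the time, the measured TCP pose, the force, the opening and the grip force at its end, in the units of the state.
- status.read_state(): the state, without advancing time (a new reading comes with each control period).
- viewer.grab_frame(name): name is "scene" or "top"; returns a dict with "frame" (420x560x3 uint8, red, green, blue), "z_map" (420x560 float32, m along the optical axis (not along the pixel's ray), 0 where there is no reading), "intrinsics" (3x3 intrinsics, pixels), "xyz" and "attitude" of the camera in the world. Camera axes: x right, y down, z forward; pixel columns grow to the right and rows downward; lengths in m; the calibration is good to about 2 mm. A picture is of the moment at which its call begins.
- ticket.hand_in(): hands the job in; it is judged then, once.
The state is a dict: "clock": time; "qpos": joint angles; "joint_vel": joint speeds; "joint_efforts": joint torques, N m; "position": TCP position; "tcp_rot": TCP orientation; "force": force on the tool from outside, world axes, zero at the start; "moment": the same for the moment, N m; "width": finger opening in m; "finger_force": force on a finger pad.
Only numpy, scipy, OpenCV 4.12 (cv2) and the standard library are available. Lean on these libraries where they do the work, as an engineer would, in place of code of your own. Each camera call takes 0.05 s, during which the arm holds its last target. There are 200 camera calls.

## Working session

There is one attempt and no reset: what is moved stays moved. The work goes in short steps, Python scripts to look and compute and a tool call to move; the robot and the scene stay as the last step left them, time stands still between calls to the robot, and variables do not carry over. Pictures are saved under pics/ and viewed, at most 14 in all, crops included, and the job is handed in when it is done.

Besides the shell and the picture viewer there is one more tool, called after "Call:" by a JSON object that holds its "api" and its "payload", one argument or row to a line. apply_moves: Moves the arm, as the interface text tells. Scaled input: -1 to 1 covers 0.2 m each way for a shift and 2 rad each way for a turn. Its arguments: {"type":"object","properties":{"targets":{"type":"array"},"newtons":{"type":"number"}},"required":["targets"]}

```bash
mkdir -p pics; cat > h.py <<'E'
import numpy as np, cv2
from rig import status, viewer, ticket, ctrl
from scipy.spatial.transform import Rotation as R
def grab(name,fn=None):
    f=viewer.grab_frame(name)
    if fn: cv2.imwrite('pics/'+fn,cv2.cvtColor(f['frame'],cv2.COLOR_RGB2BGR)); np.savez('pics/'+fn[:-4]+'.npz',**{k:np.array(v) for k,v in f.items()})
    return f
def cloud(f):
    q=np.array(f['attitude'])
    Rm=q if q.shape==(3,3) else R.from_quat(q[[1,2,3,0]]).as_matrix()
    K=np.array(f['intrinsics']);z=f['z_map'];v,u=np.mgrid[:z.shape[0],:z.shape[1]]
    P=np.stack([(u-K[0,2])/K[0,0]*z,(v-K[1,2])/K[1,1]*z,z],-1)
    P=P@Rm.T+np.array(f['xyz']); P[z==0]=np.nan
    return P
E
python3 - <<'E'
from h import *
s=status.read_state();print({k:np.round(v,3) for k,v in s.items()},ctrl.pinch_z)
for n in('scene','top'):
    f=grab(n,n+'1.png');print(n,f['xyz'],f['attitude'],f['intrinsics'])
E
```

```text
{'clock': np.float64(0.0), 'qpos': array([ 1.151,  0.218,  1.615, -0.   ,  1.311, -0.112]), 'joint_vel': array([0.002, 0.   , 0.002, 0.001, 0.002, 0.002]), 'joint_efforts': array([ 1.0000e-03, -3.9686e+01, -3.0385e+01, -0.0000e+00,  1.0000e-02,
        0.0000e+00]), 'position': array([0.189, 0.595, 0.403]), 'tcp_rot': array([-0.   ,  0.153,  0.988, -0.001]), 'force': array([-0.149,  0.479,  0.445]), 'moment': array([0.039, 0.01 , 0.006]), 'finger_force': np.float64(0.0), 'width': np.float64(0.086)} 0.1547
scene [ 0.09521423 -0.06352901  0.99080031] [ 0.18441983 -0.66793907  0.69710953 -0.18407887] [[414.56661293   0.         274.2502649 ]
 [  0.         414.56661293 207.68980407]
 [  0.           0.           1.        ]]
top [ 0.44971021 -0.04610364  1.05921086] [ 0.05256221 -0.69783084  0.71126625 -0.06610343] [[433.96438306   0.         291.02743866]
 [  0.         433.96438306 199.83471259]
 [  0.           0.           1.        ]]
```

View pics/scene1.png

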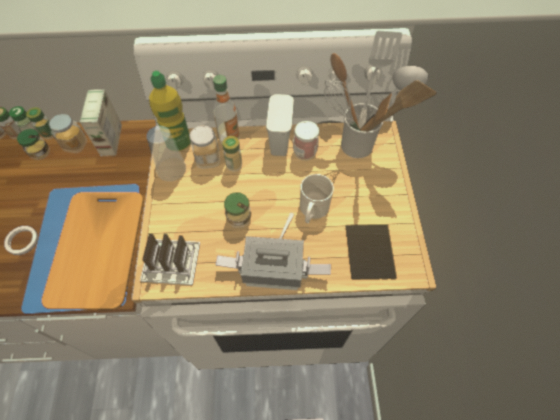

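View pics/top1.png

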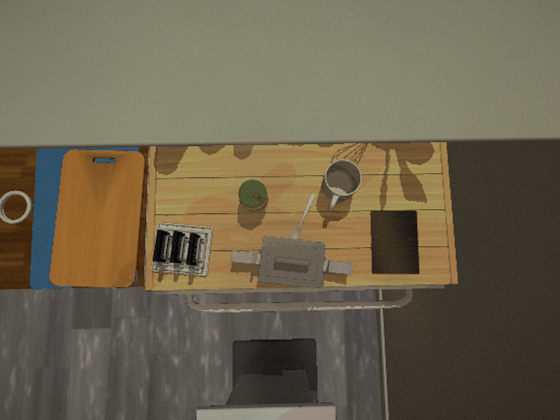

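The rack, at about px (183,250) in the top view, holds three plates. The case with its lid is at (292,261), the mat at (395,242), the mug at (342,180), the jar at (253,194) and the spoon at (304,216). I'll measure from the depth map and enlarge a crop.

```bash
python3 - <<'E'
from h import *
d=np.load('pics/top1.npz');f={k:d[k] for k in d.files}
P=cloud(f)
np.set_printoptions(precision=3,suppress=True)
def box(name,lo,hi,roi):
    u0,u1,v0,v1=roi;Q=P[v0:v1,u0:u1].reshape(-1,3);m=(Q[:,2]>lo)&(Q[:,2]<hi);q=Q[m]
    if len(q)<5: print(name,len(q));return
    (c,s,a)=cv2.minAreaRect((q[:,:2]*1000).astype(np.float32));print(name,len(q),'c',np.round(c,1),'size',np.round(s,1),'ang',round(a,1),'zmed',np.round(np.nanmedian(q[:,2]),4),q[:,2].max())
box('handle',.105,.13,(225,360,220,300))
box('lidtop',.08,.10,(225,360,220,300))
box('lidall',.05,.13,(255,330,230,292))
box('catchL',.025,.09,(228,258,240,275))
box('catchR',.025,.09,(328,356,250,282))
for i,r in enumerate([(150,170,222,280),(170,187,222,280),(187,206,222,280)]): box('plate%d'%i,.075,.11,r)
box('rack',.008,.11,(145,215,215,285))
box('rackhoop',.03,.06,(145,215,215,285))
box('mat',.002,.009,(365,425,205,280))
box('mug',.05,.11,(315,370,150,215))
box('jar',.05,.11,(230,275,170,215))
box('spoon',.004,.02,(285,320,190,236))
a=cv2.imread('pics/top1.png')
cv2.imwrite('pics/c1.png',cv2.resize(a[205:300,145:365],(792,342),interpolation=cv2.INTER_CUBIC))
for u,v in [(236,257),(245,257),(252,258),(258,258),(332,267),(340,268),(347,268)]:print(u,v,P[v,u])
E
```

```text
handle 2695 c [475.8 -65.5] size [170.8  98.7] ang 82.6 zmed 0.1156 0.12206077019168426
lidtop 17 c [473.9 -65.5] size [162.3  24. ] ang 83.8 zmed 0.0829 0.09399478934927608
lidall 2850 c [475.8 -65.6] size [165.   98.7] ang 82.6 zmed 0.1155 0.12206077019168426
catchL 581 c [490.4  48.2] size [72.6 79.6] ang 88.9 zmed 0.0286 0.0882760548298206
catchR 534 c [ 465.9 -180.8] size [71.3 72.4] ang 88.8 zmed 0.0286 0.08954666704835734
plate0 147 c [516.2 221.3] size [13.8 69.1] ang 82.7 zmed 0.0936 0.10995634038944135
plate1 118 c [513.7 185.6] size [15.5 69.3] ang 88.7 zmed 0.096 0.10971311526474592
plate2 101 c [507.8 148.7] size [16.1 67.4] ang 72.2 zmed 0.097 0.1095607805462564
rack 4300 c [511.8 195.8] size [163.1 162.8] ang 88.9 zmed 0.0269 0.10995634038944135
rackhoop 790 c [509.  190.3] size [130.  132.1] ang 83.7 zmed 0.0397 0.05995626790471864
mat 0
mug 469 c [ 650.4 -173.5] size [ 79.6 105.8] ang 36.7 zmed 0.0832 0.10997284528441142
jar 590 c [627.2  18.7] size [63.6 63.4] ang 63.8 zmed 0.1078 0.10999376661633276
spoon 7 c [581.7 -90.4] size [67.9 63.2] ang 34.7 zmed 0.0193 0.019823793149317703
236 257 [0.489 0.06  0.068]
245 257 [0.488 0.04  0.065]
252 258 [0.486 0.024 0.064]
258 258 [0.485 0.01  0.078]
332 267 [ 0.462 -0.157  0.063]
340 268 [ 0.459 -0.175  0.066]
347 268 [ 0.459 -0.19   0.069]
```

View pics/c1.png

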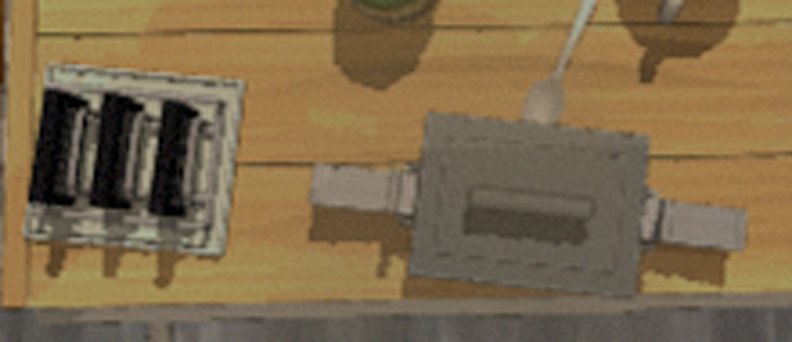

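```bash
cat > m.py <<'E'
from h import *
np.set_printoptions(precision=1,suppress=True)
def box(P,name,lo,hi,x,y,pr=True):
    Q=P.reshape(-1,3)*1000
    m=(Q[:,2]>lo)&(Q[:,2]<hi)&(Q[:,0]>x[0])&(Q[:,0]<x[1])&(Q[:,1]>y[0])&(Q[:,1]<y[1]);q=Q[m]
    if len(q)<5: print(name,len(q));return q
    (c,s,a)=cv2.minAreaRect(q[:,:2].astype(np.float32))
    if pr: print(name,len(q),'c',np.round(c,1),'size',np.round(s,1),'ang',round(a,1),'z5/50/95',np.percentile(q[:,2],[5,50,95]))
    return q
E
cat > t.py <<'E'
from m import *
for n in ('top1','scene1'):
    d=np.load(f'pics/{n}.npz');P=cloud({k:d[k] for k in d.files});print(n)
    box(P,'table',-20,60,(520,600),(40,120))
    box(P,'table2',-20,60,(460,560),(-230,-215))
    box(P,'handle',130,170,(420,540),(-150,20))
    box(P,'lidtop',108,124,(420,540),(-137,10))
    box(P,'tabL',50,90,(450,520),(35,80))
    box(P,'tabLall',0,130,(480,500),(52,75))
    box(P,'tabR',50,90,(430,500),(-210,-165))
    box(P,'bladeL',92,125,(450,520),(13,50))
    box(P,'bladeR',92,125,(430,500),(-190,-146))
    for i,y in enumerate([(205,245),(169,204),(130,168)]): box(P,'plate%d'%i,103,140,(450,570),y)
    box(P,'rack',33,70,(430,590),(110,270))
    box(P,'mat',30,40,(420,620),(-420,-230))
    box(P,'mug',100,140,(560,760),(-260,-100))
    box(P,'jar',90,140,(560,700),(-40,80))
    box(P,'spoon',31,50,(530,640),(-140,-60))
E
python3 t.py
```

```text
top1
table 1118 c [560.2  80.3] size [79.4 79.1] ang 0.1 z5/50/95 [21.3 24.5 27.5]
table2 259 c [ 509.9 -222.5] size [97.5 14.8] ang 0.0 z5/50/95 [21.9 24.8 28.2]
handle 237 c [475.7 -65.6] size [73.9 13.9] ang 82.7 z5/50/95 [142.8 146.  148.8]
lidtop 2644 c [475.8 -65.8] size [136.8  98.7] ang 82.6 z5/50/95 [112.6 115.7 118.6]
tabL 187 c [490.7  52.3] size [35.8 25.8] ang 83.3 z5/50/95 [64.6 68.9 72.9]
tabLall 72 c [491.   62.1] size [18.2 18.1] ang 89.2 z5/50/95 [68.  70.8 73.9]
tabR 192 c [ 460.8 -183.1] size [37.3 25.7] ang 82.8 z5/50/95 [64.6 68.9 73.2]
bladeL 30 c [485.4  17.1] size [ 4.5 23.8] ang 88.5 z5/50/95 [101.7 105.3 107.6]
bladeR 28 c [ 465.1 -148.2] size [ 4.4 24. ] ang 89.4 z5/50/95 [102.2 105.6 108.9]
plate0 189 c [516.7 225.5] size [11.1 69.1] ang 83.3 z5/50/95 [104.6 112.6 115.7]
plate1 184 c [513.8 189.6] size [11.4 69.7] ang 84.0 z5/50/95 [104.4 112.7 116. ]
plate2 182 c [508.4 154.1] size [10.9 69.7] ang 81.9 z5/50/95 [106.5 112.5 116.2]
rack 697 c [513.1 189.7] size [129.6 113.4] ang 83.7 z5/50/95 [33.4 53.5 67. ]
mat 1526 c [ 512.7 -332. ] size [181.6 184. ] 
[... 947 characters left out ...]
3] size [ 4.9 24.6] ang 85.5 z5/50/95 [101.9 104.  107.6]
plate0 160 c [516.6 225.8] size [10.4 69.2] ang 82.3 z5/50/95 [104.2 112.5 115.7]
plate1 152 c [513.4 190.3] size [10.6 68.7] ang 83.6 z5/50/95 [104.1 112.2 115. ]
plate2 148 c [507.8 154.3] size [11. 69.] ang 82.6 z5/50/95 [104.8 112.5 115.4]
rack 649 c [512.1 189.5] size [129.  114.1] ang 83.4 z5/50/95 [33.8 50.9 68.1]
mat 872 c [ 519.4 -311.4] size [110.7 149.1] ang 88.0 z5/50/95 [30.1 31.  33.1]
mug 367 c [ 653.  -175.2] size [ 82.2 100.2] ang 33.6 z5/50/95 [101.5 111.6 119.2]
jar 485 c [628.7  19.6] size [61.7 62.8] ang 4.9 z5/50/95 [100.7 108.3 111.4]
spoon 52 c [ 593.7 -101.3] size [ 7.4 71.5] ang 65.0 z5/50/95 [31.6 33.4 35.9]
```

```bash
cat > p.py <<'E'
from h import *
def yaw_of(s):
    M=R.from_quat(np.array(s['tcp_rot'])[[1,2,3,0]]).as_matrix();return np.degrees(np.arctan2(M[1,1],M[0,1])),M[2,2]
def plan(start,legs):
    """legs: (tip target mm (x,y,z), yaw deg, step mm); start=(tip xyz,yaw)"""
    p,y=np.array(start[0],float),start[1]
    for t,yt,step in legs:
        t=np.array(t,float);a=np.radians(y);d=t-p
        loc=np.array([-np.sin(a)*d[0]+np.cos(a)*d[1],np.cos(a)*d[0]+np.sin(a)*d[1],-d[2]])
        n=max(1,int(np.ceil(np.linalg.norm(d)/step)))
        tw=-np.radians(((yt-y+180)%360)-180);m=int(np.ceil(abs(tw)/.12))
        print('->',t,'rows',n,'each',np.round(loc/200/n,4),'| twist rows',m,round(tw/2/max(m,1),4))
        p,y=t,yt
def now():
    s=status.read_state();y,zz=yaw_of(s);p=np.array(s['position'])*1000-[0,0,173]
    print('t',round(s['clock'],2),'tip',p.round(1),'yaw',round(y,2),'zz',round(zz,4),'F',np.round(s['force'],1),'w',round(s['width']*1000,1));return p,y
C=np.array([475.3,-65.5,25.]);a=np.radians(-7.4)
ex=np.array([np.cos(a),np.sin(a),0]);ey=np.array([-np.sin(a),np.cos(a),0])
def case(x,y,z): return C+x*ex+y*ey+[0,0,z]
E
python3 - <<'E'
from p import *
st=now()
plan(st,[(case(0,131,205),-7.4,30),(case(0,131,56),-7.4,30),(case(0,131,20),-7.4,6)])
E
```

```text
t 0.1 tip [189.2 595.3 230.5] yaw 72.37 zz -1.0 F [0.4 0.2 0.1] w 85.4
-> [492.17222315  64.40892227 230.        ] rows 21 each [-1.07e-01 -9.86e-02  1.00e-04] | twist rows 12 0.058
-> [492.17222315  64.40892227  81.        ] rows 5 each [0.    0.    0.149] | twist rows 0 -0.0
-> [492.17222315  64.40892227  45.        ] rows 6 each [0.   0.   0.03] | twist rows 0 -0.0
```

Call:
{"api": "apply_moves", "payload": {
  "targets": [
    {"dx": -0.107, "dy": -0.0986, "fingers": 0},
    {"dx": -0.107, "dy": -0.0986},
    {"dx": -0.107, "dy": -0.0986},
    {"dx": -0.107, "dy": -0.0986},
    {"dx": -0.107, "dy": -0.0986},
    {"dx": -0.107, "dy": -0.0986},
    {"dx": -0.107, "dy": -0.0986}
  ],
  "newtons": 40
}}

```text
invalid input at $.targets[0]: expected keys dx, dy, dz, twist, fingers
```

Call:
{"api": "apply_moves", "payload": {
  "targets": [
    {"dx": -0.107, "dy": -0.0986, "fingers": 0},
    {"dx": -0.107, "dy": -0.0986},
    {"dx": -0.107, "dy": -0.0986},
    {"dx": -0.107, "dy": -0.0986},
    {"dx": -0.107, "dy": -0.0986},
    {"dx": -0.107, "dy": -0.0986},
    {"dx": -0.107, "dy": -0.0986}
  ]
}}

```text
invalid input at $.targets[0]: expected keys dx, dy, dz, twist, fingers
```

Call:
{"api": "apply_moves", "payload": {
  "targets": [
    {"dx": -0.107, "dy": -0.0986, "fingers": 0},
    {"dx": -0.107, "dy": -0.0986},
    {"dx": -0.107, "dy": -0.0986},
    {"dx": -0.107, "dy": -0.0986},
    {"dx": -0.107, "dy": -0.0986},
    {"dx": -0.107, "dy": -0.0986},
    {"dx": -0.107, "dy": -0.0986}
  ]
}}

```text
invalid input at $.targets[0]: expected keys dx, dy, dz, twist, fingers
```

Call:
{"api": "apply_moves", "payload": {
  "targets": [
    {"twist": 0.058},
    {"twist": 0.058},
    {"twist": 0.058},
    {"twist": 0.058},
    {"twist": 0.058},
    {"twist": 0.058},
    {"twist": 0.058},
    {"twist": 0.058}
  ]
}}

```text
invalid input at $.targets[0]: expected keys dx, dy, dz, twist, fingers
```

Call:
{"api": "apply_moves", "payload": {
  "targets": [
    {"twist": 0.058},
    {"twist": 0.058},
    {"twist": 0.058},
    {"twist": 0.058},
    {"twist": 0},
    {"twist": 0}
  ]
}}

```text
invalid input at $.targets[0]: expected keys dx, dy, dz, twist, fingers
```

```bash
python3 - <<'E'
from p import *
st=now();print(status.read_state()['qpos'])
plan(st,[(case(0,131,56),-7.4,30),(case(0,131,18),-7.4,6)])
E
```

```text
t 0.1 tip [189.2 595.3 230.5] yaw 72.37 zz -1.0 F [0.4 0.2 0.1] w 85.4
[ 1.15081168e+00  2.17707437e-01  1.61479311e+00 -5.49636800e-06
  1.31129317e+00 -1.12200866e-01]
-> [492.17222315  64.40892227  81.        ] rows 21 each [-0.107  -0.0986  0.0356] | twist rows 12 0.058
-> [492.17222315  64.40892227  43.        ] rows 7 each [0.     0.     0.0271] | twist rows 0 -0.0
```

Call:
{"api": "apply_moves", "payload": {
  "targets": [
    {"dx": -0.1404, "dy": -0.1294, "dz": 0, "twist": 0, "fingers": 0},
    {"dx": -0.1404, "dy": -0.1294, "dz": 0, "twist": 0, "fingers": 0},
    {"dx": -0.1404, "dy": -0.1294, "dz": 0, "twist": 0, "fingers": 0},
    {"dx": -0.1404, "dy": -0.1294, "dz": 0, "twist": 0, "fingers": 0},
    {"dx": -0.1404, "dy": -0.1294, "dz": 0, "twist": 0, "fingers": 0},
    {"dx": -0.1404, "dy": -0.1294, "dz": 0, "twist": 0, "fingers": 0},
    {"dx": -0.1404, "dy": -0.1294, "dz": 0, "twist": 0, "fingers": 0},
    {"dx": -0.1404, "dy": -0.1294, "dz": 0, "twist": 0, "fingers": 0}
  ],
  "newtons": 40
}}

```text
clock: 0.77
position: [0.3409, 0.3285, 0.4043]
tcp_rot: [-0.0, 0.153, 0.988, -0.0]
force: [1.5, 0.4, -0.1]
width: 0.0002
finger_force: 0.0
```

Call:
{"api": "apply_moves", "payload": {
  "targets": [
    {"dx": -0.1404, "dy": -0.1294, "dz": 0, "twist": 0, "fingers": 0},
    {"dx": -0.1404, "dy": -0.1294, "dz": 0, "twist": 0, "fingers": 0},
    {"dx": -0.1404, "dy": -0.1294, "dz": 0, "twist": 0, "fingers": 0},
    {"dx": -0.1404, "dy": -0.1294, "dz": 0, "twist": 0, "fingers": 0},
    {"dx": -0.1404, "dy": -0.1294, "dz": 0, "twist": 0, "fingers": 0},
    {"dx": -0.1404, "dy": -0.1294, "dz": 0, "twist": 0, "fingers": 0},
    {"dx": -0.1404, "dy": -0.1294, "dz": 0, "twist": 0, "fingers": 0},
    {"dx": -0.1404, "dy": -0.1294, "dz": 0, "twist": 0, "fingers": 0}
  ]
}}

```text
clock: 1.43
position: [0.4923, 0.063, 0.4043]
tcp_rot: [-0.0, 0.153, 0.988, 0.0]
force: [1.2, 0.8, 0.2]
width: 0.0
finger_force: 0.0
```

Call:
{"api": "apply_moves", "payload": {
  "targets": [
    {"dx": 0, "dy": 0, "dz": 0, "twist": 0.058, "fingers": 0},
    {"dx": 0, "dy": 0, "dz": 0, "twist": 0.058, "fingers": 0},
    {"dx": 0, "dy": 0, "dz": 0, "twist": 0.058, "fingers": 0},
    {"dx": 0, "dy": 0, "dz": 0, "twist": 0.058, "fingers": 0},
    {"dx": 0, "dy": 0, "dz": 0, "twist": 0.058, "fingers": 0},
    {"dx": 0, "dy": 0, "dz": 0, "twist": 0.058, "fingers": 0},
    {"dx": 0, "dy": 0, "dz": 0, "twist": 0.058, "fingers": 0},
    {"dx": 0, "dy": 0, "dz": 0, "twist": 0.058, "fingers": 0}
  ]
}}

```text
clock: 2.1
position: [0.4918, 0.0649, 0.4041]
tcp_rot: [-0.0, 0.582, 0.813, -0.0]
force: [-1.3, -0.6, -0.5]
width: 0.0002
finger_force: 0.0
```

Call:
{"api": "apply_moves", "payload": {
  "targets": [
    {"dx": 0, "dy": 0, "dz": 0, "twist": 0.058, "fingers": 0},
    {"dx": 0, "dy": 0, "dz": 0, "twist": 0.058, "fingers": 0},
    {"dx": 0, "dy": 0, "dz": 0, "twist": 0.058, "fingers": 0},
    {"dx": 0, "dy": 0, "dz": 0, "twist": 0.058, "fingers": 0},
    {"dx": 0, "dy": 0, "dz": 0, "twist": 0, "fingers": 0},
    {"dx": 0, "dy": 0, "dz": 0, "twist": 0, "fingers": 0},
    {"dx": 0, "dy": 0, "dz": 0, "twist": 0, "fingers": 0}
  ]
}}

```text
clock: 2.68
position: [0.4919, 0.0649, 0.4044]
tcp_rot: [-0.0, 0.75, 0.661, -0.0]
force: [0.8, -0.2, 0.1]
width: -0.0005
finger_force: 0.0
```

```bash
python3 - <<'E'
from p import *
st=now();print(status.read_state()['qpos'])
plan(st,[(case(0,131,56),-7.4,30),(case(0,131,18),-7.4,6)])
E
```

```text
t 2.68 tip [491.9  64.9 231.4] yaw -7.25 zz -1.0 F [ 0.8 -0.2  0.1] w -0.5
[-1.03162328e-02 -6.15845067e-02  1.91119106e+00 -2.42621950e-05
  1.29249537e+00  1.16193702e-01]
-> [492.17222315  64.40892227  81.        ] rows 6 each [-0.0004  0.0003  0.1254] | twist rows 1 0.0013
-> [492.17222315  64.40892227  43.        ] rows 7 each [0.     0.     0.0271] | twist rows 0 -0.0
```

Call:
{"api": "apply_moves", "payload": {
  "targets": [
    {"dx": 0, "dy": 0, "dz": 0.125, "twist": 0, "fingers": 0},
    {"dx": 0, "dy": 0, "dz": 0.125, "twist": 0, "fingers": 0},
    {"dx": 0, "dy": 0, "dz": 0.125, "twist": 0, "fingers": 0},
    {"dx": 0, "dy": 0, "dz": 0.125, "twist": 0, "fingers": 0},
    {"dx": 0, "dy": 0, "dz": 0.125, "twist": 0, "fingers": 0},
    {"dx": 0, "dy": 0, "dz": 0.125, "twist": 0, "fingers": 0}
  ]
}}

```text
clock: 3.18
position: [0.492, 0.0649, 0.2537]
tcp_rot: [0.0, 0.751, 0.661, 0.0]
force: [-0.7, 0.2, -0.9]
width: 0.0001
finger_force: 0.0
```

Call:
{"api": "apply_moves", "payload": {
  "targets": [
    {"dx": 0, "dy": 0, "dz": 0.027, "twist": 0, "fingers": 0},
    {"dx": 0, "dy": 0, "dz": 0.027, "twist": 0, "fingers": 0},
    {"dx": 0, "dy": 0, "dz": 0.027, "twist": 0, "fingers": 0},
    {"dx": 0, "dy": 0, "dz": 0.027, "twist": 0, "fingers": 0},
    {"dx": 0, "dy": 0, "dz": 0.027, "twist": 0, "fingers": 0},
    {"dx": 0, "dy": 0, "dz": 0.027, "twist": 0, "fingers": 0},
    {"dx": 0, "dy": 0, "dz": 0.027, "twist": 0, "fingers": 0},
    {"dx": 0, "dy": 0, "dz": 0, "twist": 0, "fingers": 0}
  ]
}}

```text
clock: 3.85
position: [0.4921, 0.0648, 0.2164]
tcp_rot: [0.0, 0.751, 0.66, 0.0]
force: [-0.3, 0.3, -0.0]
width: 0.0001
finger_force: 0.0
```

Call:
{"api": "apply_moves", "payload": {
  "targets": [
    {"dx": 0, "dy": 0, "dz": -0.08, "twist": 0, "fingers": 0},
    {"dx": 0, "dy": 0, "dz": -0.16, "twist": 0, "fingers": 0},
    {"dx": 0, "dy": 0, "dz": -0.16, "twist": 0, "fingers": 0},
    {"dx": 0, "dy": 0, "dz": -0.16, "twist": 0, "fingers": 0},
    {"dx": 0, "dy": 0, "dz": -0.16, "twist": 0, "fingers": 0},
    {"dx": 0, "dy": 0, "dz": 0, "twist": 0, "fingers": 0}
  ]
}}

```text
clock: 4.35
position: [0.4948, 0.0649, 0.3689]
tcp_rot: [0.005, 0.751, 0.66, 0.005]
force: [0.3, 0.4, 1.2]
width: 0.0002
finger_force: 0.0
```

```bash
python3 - <<'E'
from p import *
st=now()
plan(st,[(case(0,-131,162),-7.4,36),(case(0,-131,56),-7.4,30),(case(0,-131,18),-7.4,6)])
E
```

```text
t 4.35 tip [494.8  64.9 195.9] yaw -7.38 zz -0.9999 F [0.3 0.4 1.2] w 0.2
-> [ 458.42777685 -195.40892227  187.        ] rows 8 each [-0.1643 -0.0016  0.0055] | twist rows 1 0.0002
-> [ 458.42777685 -195.40892227   81.        ] rows 4 each [0.     0.     0.1325] | twist rows 0 -0.0
-> [ 458.42777685 -195.40892227   43.        ] rows 7 each [0.     0.     0.0271] | twist rows 0 -0.0
```

Call:
{"api": "apply_moves", "payload": {
  "targets": [
    {"dx": -0.164, "dy": 0, "dz": 0, "twist": 0, "fingers": 0},
    {"dx": -0.164, "dy": 0, "dz": 0, "twist": 0, "fingers": 0},
    {"dx": -0.164, "dy": 0, "dz": 0, "twist": 0, "fingers": 0},
    {"dx": -0.164, "dy": 0, "dz": 0, "twist": 0, "fingers": 0},
    {"dx": -0.164, "dy": 0, "dz": 0, "twist": 0, "fingers": 0},
    {"dx": -0.164, "dy": 0, "dz": 0, "twist": 0, "fingers": 0},
    {"dx": -0.164, "dy": 0, "dz": 0, "twist": 0, "fingers": 0},
    {"dx": -0.164, "dy": 0, "dz": 0, "twist": 0, "fingers": 0}
  ]
}}

```text
clock: 5.02
position: [0.4576, -0.1968, 0.3606]
tcp_rot: [0.0, 0.751, 0.66, -0.0]
force: [0.8, -0.6, -0.3]
width: 0.0004
finger_force: 0.0
```

Call:
{"api": "apply_moves", "payload": {
  "targets": [
    {"dx": 0, "dy": 0, "dz": 0, "twist": 0, "fingers": 0},
    {"dx": 0, "dy": 0, "dz": 0, "twist": 0, "fingers": 0}
  ]
}}

```text
clock: 5.18
position: [0.4579, -0.1968, 0.3606]
tcp_rot: [-0.0, 0.752, 0.659, 0.0]
force: [0.2, 0.3, 0.3]
width: 0.0002
finger_force: 0.0
```

```bash
python3 - <<'E'
from p import *
st=now()
plan(st,[(case(0,-131,56),-7.4,30),(case(0,-131,18),-7.4,6)])
f=grab('top','t2.png');P=cloud(f)
from m import box
box(P,'tabL',28,90,(450,520),(35,80)); box(P,'bladeL',80,108,(450,520),(13,60))
E
```

```text
t 5.18 tip [ 457.9 -196.8  187.6] yaw -7.6 zz -1.0 F [0.2 0.3 0.3] w 0.2
-> [ 458.42777685 -195.40892227   81.        ] rows 4 each [0.0018 0.0004 0.1332] | twist rows 1 -0.0017
-> [ 458.42777685 -195.40892227   43.        ] rows 7 each [0.     0.     0.0271] | twist rows 0 -0.0
tabL 151 c [484.5  56.5] size [40.  67.5] ang 89.1 z5/50/95 [28.5 41.9 88.2]
bladeL 77 c [489.2  41.3] size [14.8 25.8] ang 81.2 z5/50/95 [80.8 88.2 95.7]
```

Call:
{"api": "apply_moves", "payload": {
  "targets": [
    {"dx": 0, "dy": 0, "dz": 0.133, "twist": 0, "fingers": 0},
    {"dx": 0, "dy": 0, "dz": 0.133, "twist": 0, "fingers": 0},
    {"dx": 0, "dy": 0, "dz": 0.133, "twist": 0, "fingers": 0},
    {"dx": 0, "dy": 0, "dz": 0.133, "twist": 0, "fingers": 0}
  ]
}}

```text
clock: 5.57
position: [0.4584, -0.1937, 0.2535]
tcp_rot: [0.0, 0.751, 0.661, 0.0]
force: [-0.1, 0.2, -0.3]
width: -0.0001
finger_force: 0.0
```

Call:
{"api": "apply_moves", "payload": {
  "targets": [
    {"dx": 0, "dy": 0, "dz": 0.027, "twist": 0, "fingers": 0},
    {"dx": 0, "dy": 0, "dz": 0.027, "twist": 0, "fingers": 0},
    {"dx": 0, "dy": 0, "dz": 0.027, "twist": 0, "fingers": 0},
    {"dx": 0, "dy": 0, "dz": 0.027, "twist": 0, "fingers": 0},
    {"dx": 0, "dy": 0, "dz": 0.027, "twist": 0, "fingers": 0},
    {"dx": 0, "dy": 0, "dz": 0.027, "twist": 0, "fingers": 0},
    {"dx": 0, "dy": 0, "dz": 0.027, "twist": 0, "fingers": 0},
    {"dx": 0, "dy": 0, "dz": 0, "twist": 0, "fingers": 0}
  ]
}}

```text
clock: 6.23
position: [0.458, -0.1952, 0.2158]
tcp_rot: [-0.0, 0.751, 0.66, -0.0]
force: [-0.5, -0.1, -0.3]
width: -0.0003
finger_force: 0.0
```

Call:
{"api": "apply_moves", "payload": {
  "targets": [
    {"dx": 0, "dy": 0, "dz": -0.08, "twist": 0, "fingers": 0},
    {"dx": 0, "dy": 0, "dz": -0.15, "twist": 0, "fingers": 0},
    {"dx": 0, "dy": 0, "dz": -0.15, "twist": 0, "fingers": 0},
    {"dx": 0, "dy": 0, "dz": -0.15, "twist": 0, "fingers": 0},
    {"dx": 0, "dy": 0, "dz": -0.15, "twist": 0, "fingers": 40},
    {"dx": 0, "dy": 0, "dz": -0.04, "twist": 0, "fingers": 40},
    {"dx": 0, "dy": 0, "dz": 0, "twist": 0, "fingers": 40},
    {"dx": 0, "dy": 0, "dz": 0, "twist": 0, "fingers": 40}
  ]
}}

```text
clock: 6.9
position: [0.4582, -0.1953, 0.3605]
tcp_rot: [0.0, 0.751, 0.66, 0.0]
force: [0.0, 0.4, -0.6]
width: 0.0397
finger_force: 0.0
```

```bash
python3 - <<'E'
from p import *
st=now()
plan(st,[(case(0,0,165),-7.4,36),(case(0,0,100),-7.4,15)])
f=grab('top','t3.png');P=cloud(f)
from m import box
box(P,'bladeR',80,108,(430,500),(-195,-146));box(P,'handle',130,155,(420,540),(-150,20));box(P,'lidtop',108,124,(420,540),(-137,10))
d=np.load('pics/top1.npz');P=cloud({k:d[k] for k in d.files})
q=box(P,'mat',29,34,(420,610),(-380,-235))
im=d['frame'].astype(int).sum(-1);Q=P.reshape(-1,3)*1000;m=(im.ravel()<160)&(Q[:,2]>24)&(Q[:,2]<36)&(Q[:,0]>420)&(Q[:,0]<600)&(Q[:,1]<-240)&(Q[:,1]>-380)
print(cv2.minAreaRect(Q[m][:,:2].astype(np.float32)),np.median(Q[m],0),m.sum())
E
```

```text
t 6.9 tip [ 458.2 -195.3  187.5] yaw -7.4 zz -1.0 F [ 0.   0.4 -0.6] w 39.7
-> [475.3 -65.5 190. ] rows 4 each [ 0.1636  0.0004 -0.0032] | twist rows 1 0.0
-> [475.3 -65.5 125. ] rows 5 each [0.    0.    0.065] | twist rows 0 -0.0
bladeR 76 c [ 461.9 -170.6] size [24.6 25. ] ang 14.6 z5/50/95 [81.1 88.  94.9]
handle 237 c [475.7 -65.7] size [74. 14.] ang 82.7 z5/50/95 [142.5 145.9 148.6]
lidtop 2642 c [475.8 -65.7] size [136.6  98.6] ang 82.7 z5/50/95 [112.7 115.7 118.6]
mat 2048 c [ 513.5 -307.7] size [143.2 186.5] ang 89.8 z5/50/95 [29.2 30.7 33.3]
((519.314208984375, -311.5450439453125), (110.82090759277344, 147.63990783691406), 88.81693267822266) [ 518.1 -311.5   30.1] 2841
```

Call:
{"api": "apply_moves", "payload": {
  "targets": [
    {"dx": 0.1637, "dy": 0, "dz": 0, "twist": 0, "fingers": 40},
    {"dx": 0.1637, "dy": 0, "dz": 0, "twist": 0, "fingers": 40},
    {"dx": 0.1637, "dy": 0, "dz": 0, "twist": 0, "fingers": 40},
    {"dx": 0.1637, "dy": 0, "dz": 0, "twist": 0, "fingers": 40},
    {"dx": 0, "dy": 0, "dz": 0, "twist": 0, "fingers": 40},
    {"dx": 0, "dy": 0, "dz": 0, "twist": 0, "fingers": 40}
  ]
}}

```text
clock: 7.45
position: [0.4743, -0.0638, 0.358]
tcp_rot: [-0.002, 0.75, 0.661, -0.001]
force: [1.3, -0.4, 0.5]
width: 0.0401
finger_force: 0.0
```

Call:
{"api": "apply_moves", "payload": {
  "targets": [
    {"dx": 0, "dy": 0, "dz": 0.0625, "twist": 0, "fingers": 40},
    {"dx": 0, "dy": 0, "dz": 0.0625, "twist": 0, "fingers": 40},
    {"dx": 0, "dy": 0, "dz": 0.0625, "twist": 0, "fingers": 40},
    {"dx": 0, "dy": 0, "dz": 0.0625, "twist": 0, "fingers": 40},
    {"dx": 0, "dy": 0, "dz": 0.0625, "twist": 0, "fingers": 40},
    {"dx": 0, "dy": 0, "dz": 0, "twist": 0, "fingers": 40}
  ]
}}

```text
clock: 7.95
position: [0.4731, -0.0662, 0.294]
tcp_rot: [-0.003, 0.752, 0.659, -0.002]
force: [-1.3, 0.0, 0.5]
width: 0.0402
finger_force: 0.0
```

Call:
{"api": "apply_moves", "payload": {
  "targets": [
    {"dx": 0, "dy": 0, "dz": 0, "twist": 0, "fingers": 0},
    {"dx": 0, "dy": 0, "dz": 0, "twist": 0, "fingers": 0},
    {"dx": 0, "dy": 0, "dz": 0, "twist": 0, "fingers": 0},
    {"dx": 0, "dy": 0, "dz": 0, "twist": 0, "fingers": 0},
    {"dx": 0, "dy": 0, "dz": 0, "twist": 0, "fingers": 0},
    {"dx": 0, "dy": 0, "dz": 0, "twist": 0, "fingers": 0}
  ],
  "newtons": 60
}}

```text
clock: 8.45
position: [0.4752, -0.0655, 0.2985]
tcp_rot: [0.0, 0.751, 0.66, 0.0]
force: [-0.3, 0.1, -1.3]
width: 0.0125
finger_force: 60.3
```

```bash
python3 - <<'E'
from p import *
st=now()
t=np.array([519.3,-311.5,0])
L=st[0]+[0,0,68]
plan(st,[(L,-7.4,10),(t+[0,0,L[2]],-91.6,30),(t+[0,0,30+58.5+3],-91.6,20)])
E
```

```text
t 8.45 tip [475.2 -65.5 125.5] yaw -7.38 zz -1.0 F [-0.3  0.1 -1.3] w 12.5
-> [475.1709228  -65.45445284 193.48529412] rows 7 each [ 0.      0.     -0.0486] | twist rows 1 0.0002
-> [ 519.3        -311.5         193.48529412] rows 9 each [-0.1324  0.0419 -0.    ] | twist rows 13 0.0565
-> [ 519.3 -311.5   91.5] rows 6 each [ 0.    -0.     0.085] | twist rows 0 -0.0
```

Call:
{"api": "apply_moves", "payload": {
  "targets": [
    {"dx": 0, "dy": 0, "dz": -0.03, "twist": 0, "fingers": 0},
    {"dx": 0, "dy": 0, "dz": -0.03, "twist": 0, "fingers": 0},
    {"dx": 0, "dy": 0, "dz": -0.05, "twist": 0, "fingers": 0},
    {"dx": 0, "dy": 0, "dz": -0.05, "twist": 0, "fingers": 0},
    {"dx": 0, "dy": 0, "dz": -0.05, "twist": 0, "fingers": 0},
    {"dx": 0, "dy": 0, "dz": -0.05, "twist": 0, "fingers": 0},
    {"dx": 0, "dy": 0, "dz": -0.05, "twist": 0, "fingers": 0},
    {"dx": 0, "dy": 0, "dz": -0.03, "twist": 0, "fingers": 0}
  ]
}}

```text
clock: 9.12
position: [0.4756, -0.0655, 0.3684]
tcp_rot: [0.001, 0.751, 0.66, 0.001]
force: [0.6, 0.3, -1.8]
width: 0.0128
finger_force: 60.3
```

Call:
{"api": "apply_moves", "payload": {
  "targets": [
    {"dx": -0.0662, "dy": 0.0209, "dz": 0, "twist": 0, "fingers": 0},
    {"dx": -0.1324, "dy": 0.0419, "dz": 0, "twist": 0, "fingers": 0},
    {"dx": -0.1324, "dy": 0.0419, "dz": 0, "twist": 0, "fingers": 0},
    {"dx": -0.1324, "dy": 0.0419, "dz": 0, "twist": 0, "fingers": 0},
    {"dx": -0.1324, "dy": 0.0419, "dz": 0, "twist": 0, "fingers": 0},
    {"dx": -0.1324, "dy": 0.0419, "dz": 0, "twist": 0, "fingers": 0},
    {"dx": -0.1324, "dy": 0.0419, "dz": 0, "twist": 0, "fingers": 0},
    {"dx": -0.1324, "dy": 0.0419, "dz": 0, "twist": 0, "fingers": 0}
  ]
}}

```text
clock: 9.78
position: [0.512, -0.2719, 0.3664]
tcp_rot: [-0.0, 0.751, 0.66, 0.0]
force: [0.7, 0.5, -1.7]
width: 0.0126
finger_force: 60.2
```

Call:
{"api": "apply_moves", "payload": {
  "targets": [
    {"dx": -0.1324, "dy": 0.0419, "dz": 0, "twist": 0, "fingers": 0},
    {"dx": -0.0662, "dy": 0.0209, "dz": 0, "twist": 0, "fingers": 0},
    {"dx": 0, "dy": 0, "dz": 0, "twist": 0.0565, "fingers": 0},
    {"dx": 0, "dy": 0, "dz": 0, "twist": 0.0565, "fingers": 0},
    {"dx": 0, "dy": 0, "dz": 0, "twist": 0.0565, "fingers": 0},
    {"dx": 0, "dy": 0, "dz": 0, "twist": 0.0565, "fingers": 0},
    {"dx": 0, "dy": 0, "dz": 0, "twist": 0.0565, "fingers": 0},
    {"dx": 0, "dy": 0, "dz": 0, "twist": 0.0565, "fingers": 0}
  ]
}}

```text
clock: 10.45
position: [0.5192, -0.311, 0.3661]
tcp_rot: [-0.001, 0.929, 0.37, -0.0]
force: [-0.7, 0.1, -2.1]
width: 0.0126
finger_force: 60.2
```

Call:
{"api": "apply_moves", "payload": {
  "targets": [
    {"dx": 0, "dy": 0, "dz": 0, "twist": 0.0565, "fingers": 0},
    {"dx": 0, "dy": 0, "dz": 0, "twist": 0.0565, "fingers": 0},
    {"dx": 0, "dy": 0, "dz": 0, "twist": 0.0565, "fingers": 0},
    {"dx": 0, "dy": 0, "dz": 0, "twist": 0.0565, "fingers": 0},
    {"dx": 0, "dy": 0, "dz": 0, "twist": 0.0565, "fingers": 0},
    {"dx": 0, "dy": 0, "dz": 0, "twist": 0.0565, "fingers": 0},
    {"dx": 0, "dy": 0, "dz": 0, "twist": 0.0565, "fingers": 0},
    {"dx": 0, "dy": 0, "dz": 0, "twist": 0, "fingers": 0}
  ]
}}

```text
clock: 11.12
position: [0.5192, -0.3109, 0.3662]
tcp_rot: [-0.0, 1.0, -0.014, -0.0]
force: [-0.1, 0.4, -1.9]
width: 0.0128
finger_force: 60.2
```

Call:
{"api": "apply_moves", "payload": {
  "targets": [
    {"dx": 0, "dy": 0, "dz": 0, "twist": 0, "fingers": 0},
    {"dx": 0, "dy": 0, "dz": 0, "twist": 0, "fingers": 0},
    {"dx": 0, "dy": 0, "dz": 0, "twist": 0, "fingers": 0},
    {"dx": 0, "dy": 0, "dz": 0, "twist": 0, "fingers": 0}
  ]
}}

```text
clock: 11.45
position: [0.5193, -0.3114, 0.3662]
tcp_rot: [-0.0, 1.0, -0.013, -0.0]
force: [-0.5, -0.4, -2.9]
width: 0.0125
finger_force: 60.2
```

```bash
python3 - <<'E'
from p import *
st=now()
t=np.array([519.3,-311.5,0])
plan(st,[(t+[0,0,91],-91.6,15)])
f=grab('top','t4.png');P=cloud(f)
from m import box
box(P,'lidbelow',130,195,(400,640),(-440,-220))
E
```

```text
t 11.45 tip [ 519.3 -311.4  193.2] yaw -91.5 zz -1.0 F [-0.5 -0.4 -2.9] w 12.5
-> [ 519.3 -311.5   91. ] rows 7 each [0.     0.0001 0.073 ] | twist rows 1 0.0009
lidbelow 1665 c [ 525.7 -310.6] size [143.2  98.9] ang 0.1 z5/50/95 [142.9 182.7 185.9]
```

View pics/t4.png

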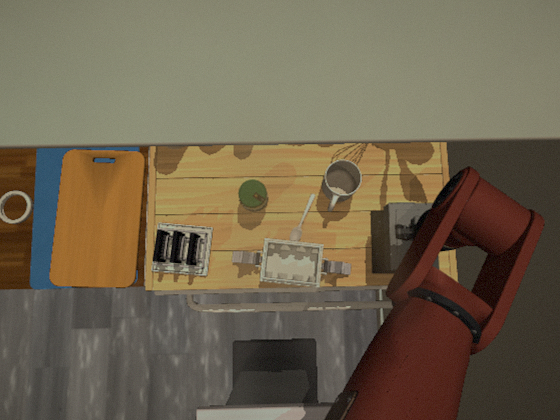

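The lid is in the gripper over the mat (px 410,235), the case (292,262) is open and the plates in the rack are undisturbed. Next I set the lid down.

Call:
{"api": "apply_moves", "payload": {
  "targets": [
    {"dx": 0, "dy": 0, "dz": 0.08, "twist": 0, "fingers": 0},
    {"dx": 0, "dy": 0, "dz": 0.09, "twist": 0, "fingers": 0},
    {"dx": 0, "dy": 0, "dz": 0.09, "twist": 0, "fingers": 0},
    {"dx": 0, "dy": 0, "dz": 0.09, "twist": 0, "fingers": 0},
    {"dx": 0, "dy": 0, "dz": 0.08, "twist": 0, "fingers": 0},
    {"dx": 0, "dy": 0, "dz": 0.05, "twist": 0, "fingers": 0},
    {"dx": 0, "dy": 0, "dz": 0.018, "twist": 0, "fingers": 0},
    {"dx": 0, "dy": 0, "dz": 0.01, "twist": 0, "fingers": 0}
  ]
}}

```text
clock: 12.17
position: [0.5191, -0.3114, 0.2639]
tcp_rot: [-0.0, 1.0, -0.013, -0.0]
force: [0.4, 0.6, -2.7]
width: 0.0128
finger_force: 60.2
```

Call:
{"api": "apply_moves", "payload": {
  "targets": [
    {"dx": 0, "dy": 0, "dz": 0, "twist": 0, "fingers": 0},
    {"dx": 0, "dy": 0, "dz": 0, "twist": 0, "fingers": 0}
  ]
}}

```text
clock: 12.33
position: [0.5198, -0.3119, 0.2658]
tcp_rot: [0.001, 1.0, -0.014, 0.001]
force: [-0.4, -0.1, -1.1]
width: 0.0127
finger_force: 60.2
```

```bash
python3 -c "
from p import *
st=now()"
```

```text
t 12.33 tip [ 519.8 -311.9   92.8] yaw -91.56 zz -1.0 F [-0.4 -0.1 -1.1] w 12.7
```

Call:
{"api": "apply_moves", "payload": {
  "targets": [
    {"dx": 0, "dy": 0, "dz": 0, "twist": 0, "fingers": 40},
    {"dx": 0, "dy": 0, "dz": 0, "twist": 0, "fingers": 40},
    {"dx": 0, "dy": 0, "dz": 0, "twist": 0, "fingers": 40},
    {"dx": 0, "dy": 0, "dz": 0, "twist": 0, "fingers": 40},
    {"dx": 0, "dy": 0, "dz": -0.05, "twist": 0, "fingers": 40},
    {"dx": 0, "dy": 0, "dz": -0.1, "twist": 0, "fingers": 40},
    {"dx": 0, "dy": 0, "dz": -0.15, "twist": 0, "fingers": 40},
    {"dx": 0, "dy": 0, "dz": -0.15, "twist": 0, "fingers": 40}
  ]
}}

```text
clock: 13.0
position: [0.5188, -0.3112, 0.3552]
tcp_rot: [-0.001, 1.0, -0.014, -0.001]
force: [0.7, 0.1, 1.5]
width: 0.0399
finger_force: 0.0
```

Call:
{"api": "apply_moves", "payload": {
  "targets": [
    {"dx": 0, "dy": 0, "dz": -0.05, "twist": 0, "fingers": 22},
    {"dx": 0, "dy": 0, "dz": 0, "twist": 0.04, "fingers": 22},
    {"dx": 0, "dy": 0, "dz": 0, "twist": 0, "fingers": 22}
  ]
}}

```text
clock: 13.25
position: [0.5196, -0.3117, 0.3667]
tcp_rot: [0.001, 0.999, -0.054, 0.001]
force: [0.3, 0.3, 0.0]
width: 0.0216
finger_force: 0.0
```

```bash
python3 - <<'E'
from p import *
st=now();print(status.read_state()['qpos'])
plan(st,[((508.1,154.2,190),-96.6,38.5)])
E
```

```text
t 13.25 tip [ 519.6 -311.7  193.7] yaw -96.22 zz -1.0 F [0.3 0.3 0. ] w 21.6
[-6.56138910e-01  2.10015096e-01  1.69527135e+00 -3.55304080e-05
  1.23270050e+00  1.02321842e+00]
-> [508.1 154.2 190. ] rows 13 each [-0.0238 -0.1777  0.0014] | twist rows 1 0.0033
```

Call:
{"api": "apply_moves", "payload": {
  "targets": [
    {"dx": -0.0238, "dy": -0.1777, "dz": 0, "twist": 0, "fingers": 22},
    {"dx": -0.0238, "dy": -0.1777, "dz": 0, "twist": 0, "fingers": 22},
    {"dx": -0.0238, "dy": -0.1777, "dz": 0, "twist": 0, "fingers": 22},
    {"dx": -0.0238, "dy": -0.1777, "dz": 0, "twist": 0, "fingers": 22},
    {"dx": -0.0238, "dy": -0.1777, "dz": 0, "twist": 0, "fingers": 22},
    {"dx": -0.0238, "dy": -0.1777, "dz": 0, "twist": 0, "fingers": 22},
    {"dx": -0.0238, "dy": -0.1777, "dz": 0, "twist": 0, "fingers": 22},
    {"dx": -0.0238, "dy": -0.1777, "dz": 0, "twist": 0, "fingers": 22}
  ]
}}

```text
clock: 13.92
position: [0.5109, -0.023, 0.3636]
tcp_rot: [-0.0, 0.999, -0.053, -0.001]
force: [0.8, 0.8, 0.4]
width: 0.0221
finger_force: 0.0
```

Call:
{"api": "apply_moves", "payload": {
  "targets": [
    {"dx": -0.0238, "dy": -0.1777, "dz": 0, "twist": 0, "fingers": 22},
    {"dx": -0.0238, "dy": -0.1777, "dz": 0, "twist": 0, "fingers": 22},
    {"dx": -0.0238, "dy": -0.1777, "dz": 0, "twist": 0, "fingers": 22},
    {"dx": -0.0238, "dy": -0.1777, "dz": 0, "twist": 0, "fingers": 22},
    {"dx": 0, "dy": 0, "dz": 0, "twist": 0, "fingers": 22},
    {"dx": 0, "dy": 0, "dz": 0, "twist": 0, "fingers": 22}
  ]
}}

```text
clock: 14.42
position: [0.5073, 0.1203, 0.3636]
tcp_rot: [0.0, 0.999, -0.051, -0.001]
force: [0.7, -1.4, 0.1]
width: 0.0223
finger_force: 0.0
```

```bash
cat > look.py <<'E'
from p import *
import sys
from m import box
def look(fn):
    f=grab('top',fn);P=cloud(f)
    for i,y in enumerate([(207,245),(171,206),(134,170)]): box(P,'plate%d'%i,105,125,(450,570),y)
    box(P,'lidtop(mat)',75,86,(430,620),(-390,-240));box(P,'handle(mat)',95,125,(430,620),(-380,-250))
    box(P,'case rim',71,82,(410,540),(-150,20))
    box(P,'mug',100,140,(560,760),(-260,-100));box(P,'jar',90,140,(560,700),(-40,80))
    return P
if __name__=='__main__':
    st=now();P=look(sys.argv[1])
    plan(st,[((508.1,154.2,190),-96.6,38.5),((508.1,154.2,86),-96.6,20)])
E
python3 look.py t5.png
```

```text
t 14.42 tip [507.3 120.3 190.6] yaw -95.83 zz -1.0 F [ 0.7 -1.4  0.1] w 22.3
plate0 3
plate1 1
plate2 0
lidtop(mat) 2351 c [ 522.1 -313. ] size [ 99.3 136.2] ang 88.5 z5/50/95 [77.6 80.7 83.8]
handle(mat) 228 c [ 522.6 -313. ] size [14.2 73. ] ang 87.4 z5/50/95 [103.8 111.1 114. ]
case rim 329 c [477.4 -53.4] size [148.9  86. ] ang 82.8 z5/50/95 [71.6 74.4 77.4]
mug 358 c [ 650.4 -184.9] size [101.1  82.3] ang 10.1 z5/50/95 [101.7 113.4 119.9]
jar 633 c [628.9  19.4] size [60.3 62.9] ang 88.6 z5/50/95 [104.9 108.9 111.9]
-> [508.1 154.2 190. ] rows 1 each [-0.  -0.2  0. ] | twist rows 1 0.0067
-> [508.1 154.2  86. ] rows 6 each [ 0.  -0.   0.1] | twist rows 0 -0.0
```

View pics/t5.png

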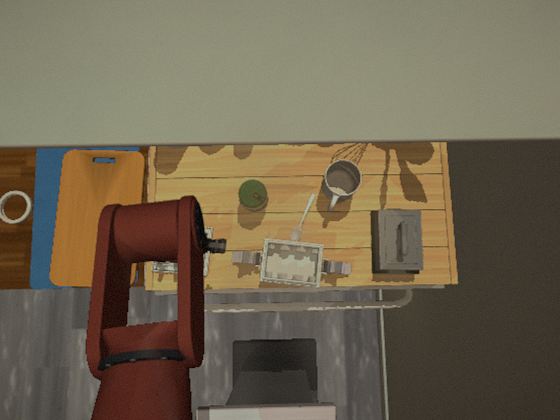

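```bash
python3 - <<'E'
from p import *
from m import box
for n in ('top1','t3','t4','t5'):
    d=np.load(f'pics/{n}.npz');P=cloud({k:d[k] for k in d.files})
    q=box(P,n,112,135,(600,720),(-240,-110)); print(np.median(q,0),q.min(0),q.max(0))
f=grab('scene','s5.png');P=cloud(f)
box(P,'mug',100,140,(560,760),(-260,-100))
for i,y in enumerate([(205,245),(169,204),(130,168)]): box(P,'plate%d'%i,103,125,(450,570),y)
E
```

```text
top1 217 c [ 657.8 -180.6] size [82.4 88.8] ang 27.2 z5/50/95 [112.5 116.8 120.2]
[ 654.5 -177.3  116.8] [ 601.4 -223.4  112. ] [ 700.5 -142.1  121.5]
t3 218 c [ 658.3 -180.8] size [82.8 87.3] ang 26.1 z5/50/95 [112.3 117.1 119.8]
[ 655.4 -178.   117.1] [ 603.6 -223.2  112. ] [ 700.8 -142.5  122. ]
t4 208 c [ 657.9 -183.9] size [86.7 81.9] ang 21.0 z5/50/95 [112.9 117.  120.8]
[ 655.3 -177.5  117. ] [ 603.5 -223.2  112.1] [ 701.2 -142.4  122. ]
t5 210 c [ 654.9 -184.8] size [91.7 82.1] ang 15.7 z5/50/95 [112.5 117.3 121. ]
[ 655.3 -177.5  117.3] [ 601.2 -223.4  112. ] [ 700.6 -142.2  123.1]
mug 371 c [ 653.8 -175.1] size [83.5 99.8] ang 33.0 z5/50/95 [101.1 111.4 118.9]
plate0 0
plate1 0
plate2 147 c [507.4 154.2] size [11.2 68.4] ang 81.5 z5/50/95 [105.4 112.3 115.5]
```

The mug and jar haven't moved, and the lid stands on the mat (px 400,240). I'll go for the plate nearest the case.

Call:
{"api": "apply_moves", "payload": {
  "targets": [
    {"dx": 0, "dy": -0.1, "dz": 0, "twist": 0.008, "fingers": 22},
    {"dx": 0, "dy": -0.07, "dz": 0, "twist": 0, "fingers": 22},
    {"dx": 0, "dy": 0, "dz": 0, "twist": 0, "fingers": 22},
    {"dx": 0, "dy": 0, "dz": 0, "twist": 0, "fingers": 22}
  ]
}}

```text
clock: 14.85
position: [0.5121, 0.1513, 0.3643]
tcp_rot: [0.0, 0.998, -0.062, -0.0]
force: [-1.0, 0.6, 0.5]
width: 0.022
finger_force: 0.0
```

```bash
python3 - <<'E'
from p import *
st=now()
plan(st,[((508.1,154.2,86),-96.6,20)])
E
```

```text
t 14.85 tip [512.1 151.3 191.3] yaw -97.08 zz -1.0 F [-1.   0.6  0.5] w 22.0
-> [508.1 154.2  86. ] rows 6 each [-0.0036 -0.002   0.0877] | twist rows 1 -0.0042
```

Call:
{"api": "apply_moves", "payload": {
  "targets": [
    {"dx": -0.021, "dy": -0.012, "dz": 0.07, "twist": -0.003, "fingers": 22},
    {"dx": 0, "dy": 0, "dz": 0.08, "twist": 0, "fingers": 22},
    {"dx": 0, "dy": 0, "dz": 0.08, "twist": 0, "fingers": 22},
    {"dx": 0, "dy": 0, "dz": 0.08, "twist": 0, "fingers": 22},
    {"dx": 0, "dy": 0, "dz": 0, "twist": 0, "fingers": 22}
  ]
}}

```text
clock: 15.27
position: [0.5064, 0.1534, 0.2988]
tcp_rot: [0.001, 0.998, -0.059, -0.004]
force: [-0.4, -0.6, -0.5]
width: 0.0221
finger_force: 0.0
```

```bash
python3 - <<'E'
from p import *
st=now()
plan(st,[((508.1,154.2,86),-96.6,20)])
E
```

```text
t 15.27 tip [506.4 153.4 125.8] yaw -96.81 zz -1.0 F [-0.4 -0.6 -0.5] w 22.1
-> [508.1 154.2  86. ] rows 2 each [ 0.004  -0.0025  0.0995] | twist rows 1 -0.0018
```

Aligned: descend, grip and lift straight up.

Call:
{"api": "apply_moves", "payload": {
  "targets": [
    {"dx": 0, "dy": -0.003, "dz": 0.065, "twist": -0.001, "fingers": 22},
    {"dx": 0, "dy": 0, "dz": 0.065, "twist": 0, "fingers": 22},
    {"dx": 0, "dy": 0, "dz": 0.065, "twist": 0, "fingers": 22},
    {"dx": 0, "dy": 0, "dz": 0, "twist": 0, "fingers": 22},
    {"dx": 0, "dy": 0, "dz": 0, "twist": 0, "fingers": 22}
  ]
}}

```text
clock: 15.68
position: [0.5081, 0.155, 0.2636]
tcp_rot: [0.0, 0.998, -0.058, -0.001]
force: [-0.3, -0.3, 0.1]
width: 0.0217
finger_force: 0.0
```

Call:
{"api": "apply_moves", "payload": {
  "targets": [
    {"dx": 0, "dy": 0, "dz": 0, "twist": 0, "fingers": 0},
    {"dx": 0, "dy": 0, "dz": 0, "twist": 0, "fingers": 0},
    {"dx": 0, "dy": 0, "dz": 0, "twist": 0, "fingers": 0},
    {"dx": 0, "dy": 0, "dz": 0, "twist": 0, "fingers": 0},
    {"dx": 0, "dy": 0, "dz": 0, "twist": 0, "fingers": 0}
  ],
  "newtons": 40
}}

```text
clock: 16.1
position: [0.5088, 0.1559, 0.2648]
tcp_rot: [-0.0, 0.998, -0.057, 0.001]
force: [0.2, -0.5, 3.0]
width: 0.0089
finger_force: 42.9
```

```bash
python3 - <<'E'
from p import *
st=now()
E
```

```text
t 16.1 tip [508.8 155.9  91.8] yaw -96.59 zz -1.0 F [ 0.2 -0.5  3. ] w 8.9
```

Call:
{"api": "apply_moves", "payload": {
  "targets": [
    {"dx": 0, "dy": 0, "dz": -0.025, "twist": 0, "fingers": 0},
    {"dx": 0, "dy": 0, "dz": -0.05, "twist": 0, "fingers": 0},
    {"dx": 0, "dy": 0, "dz": -0.05, "twist": 0, "fingers": 0},
    {"dx": 0, "dy": 0, "dz": -0.06, "twist": 0, "fingers": 0},
    {"dx": 0, "dy": 0, "dz": -0.06, "twist": 0, "fingers": 0},
    {"dx": 0, "dy": 0, "dz": -0.06, "twist": 0, "fingers": 0},
    {"dx": 0, "dy": 0, "dz": -0.04, "twist": 0, "fingers": 0},
    {"dx": 0, "dy": 0, "dz": 0, "twist": 0, "fingers": 0}
  ]
}}

```text
clock: 16.77
position: [0.5092, 0.1562, 0.3358]
tcp_rot: [-0.001, 0.998, -0.058, 0.003]
force: [1.4, 0.7, -0.1]
width: 0.0089
finger_force: 42.3
```

```bash
python3 - <<'E'
from p import *
from m import *
st=now()
for n in ('t5','s5'):
    d=np.load(f'pics/{n}.npz');P=cloud({k:d[k] for k in d.files});Q=P.reshape(-1,3)*1000
    u=(Q-C)@ex;v=(Q-C)@ey;m=(abs(u)<50)&(abs(v)<68)&(Q[:,2]>70)&(Q[:,2]<80)
    c,s,a=cv2.minAreaRect(Q[m][:,:2].astype(np.float32));print(n,c,s,a,m.sum())
    b=np.stack([u,v,Q[:,2]-25],1);m=(abs(u)<36)&(abs(v)<56)
    w=b[m];print('z hist',np.histogram(w[:,2],bins=[-5,5,12,20,30,40,48,56])[0])
    for lo,hi in ((-50,-20),(-20,20),(20,50)):
        g=w[(w[:,1]>lo)&(w[:,1]<hi)&(w[:,2]<13)&(w[:,2]>0)];print('floor',len(g),g[:,1].min() if len(g) else None,g[:,1].max() if len(g) else None)
plan(st,[(case(0,36,135),-97.4,30),(case(0,36,62),-97.4,15)])
E
```

```text
t 16.77 tip [509.2 156.2 162.8] yaw -96.6 zz -1.0 F [ 1.4  0.7 -0.1] w 8.9
t5 (475.59210205078125, -67.37032318115234) (127.17718505859375, 85.9664535522461) 82.7645034790039 370
z hist [  87 1115   27    8  122  166    3]
floor 334 -49.98314454666115 -20.01146695920754
floor 431 -19.95039873918176 19.92697212789286
floor 337 20.179880355500593 49.96846292370274
s5 (475.0054016113281, -64.85860443115234) (124.33599090576172, 86.86026763916016) 83.53652954101562 330
z hist [ 87 738  40  49 150 122   2]
floor 234 -49.995604860773526 -20.00991257823647
floor 290 -19.94533186855475 19.995215876096154
floor 230 20.074551636948218 49.86829671898669
-> [479.9 -29.8 160. ] rows 7 each [-0.   0.1  0. ] | twist rows 1 0.007
-> [479.9 -29.8  87. ] rows 5 each [ 0.  -0.   0.1] | twist rows 0 -0.0
```

Call:
{"api": "apply_moves", "payload": {
  "targets": [
    {"dx": 0, "dy": 0.08, "dz": 0, "twist": 0.007, "fingers": 0},
    {"dx": 0, "dy": 0.14, "dz": 0, "twist": 0, "fingers": 0},
    {"dx": 0, "dy": 0.14, "dz": 0, "twist": 0, "fingers": 0},
    {"dx": 0, "dy": 0.14, "dz": 0, "twist": 0, "fingers": 0},
    {"dx": 0, "dy": 0.14, "dz": 0, "twist": 0, "fingers": 0},
    {"dx": 0, "dy": 0.14, "dz": 0, "twist": 0, "fingers": 0},
    {"dx": 0, "dy": 0.1, "dz": 0, "twist": 0, "fingers": 0},
    {"dx": 0, "dy": 0.06, "dz": 0, "twist": 0, "fingers": 0}
  ]
}}

```text
clock: 17.43
position: [0.4836, -0.0324, 0.3323]
tcp_rot: [0.0, 0.998, -0.065, -0.0]
force: [-0.5, 0.0, -0.7]
width: 0.0093
finger_force: 42.3
```

Call:
{"api": "apply_moves", "payload": {
  "targets": [
    {"dx": 0, "dy": 0, "dz": 0, "twist": 0, "fingers": 0},
    {"dx": 0, "dy": 0, "dz": 0, "twist": 0, "fingers": 0},
    {"dx": 0, "dy": 0, "dz": 0, "twist": 0, "fingers": 0},
    {"dx": 0, "dy": 0, "dz": 0, "twist": 0, "fingers": 0}
  ]
}}

```text
clock: 17.77
position: [0.4842, -0.0295, 0.3325]
tcp_rot: [-0.0, 0.998, -0.064, -0.0]
force: [-0.0, -0.2, -0.7]
width: 0.0092
finger_force: 42.3
```

```bash
python3 - <<'E'
from p import *
from m import *
st=now()
plan(st,[(case(0,36,100),-97.4,300),(case(0,36,62),-97.4,300)])
for n in('scene','top'):
    P=cloud(grab(n));Q=P.reshape(-1,3)*1000
    u=(Q-C)@ex;v=(Q-C)@ey;m=(abs(u)<45)&(abs(v-36)<25)&(Q[:,2]>100)&(Q[:,2]<150)
    w=np.stack([u,v,Q[:,2]],1)[m]
    if len(w)>9: print(n,len(w),'case-frame min/max',w.min(0),w.max(0),cv2.minAreaRect(w[:,:2].astype(np.float32)))
E
```

```text
t 17.77 tip [484.2 -29.5 159.5] yaw -97.33 zz -1.0 F [-0.  -0.2 -0.7] w 9.2
-> [479.9 -29.8 125. ] rows 1 each [-0.   0.   0.2] | twist rows 1 0.0006
-> [479.9 -29.8  87. ] rows 1 each [ 0.  -0.   0.2] | twist rows 0 -0.0
scene 61 case-frame min/max [-31.7  31.2 108.3] [ 16.8  41.2 149. ] ((-7.85346794128418, 32.738372802734375), (9.304930686950684, 49.035850524902344), 80.72454833984375)
```

Call:
{"api": "apply_moves", "payload": {
  "targets": [
    {"dx": -0.021, "dy": 0.004, "dz": 0, "twist": 0, "fingers": 0},
    {"dx": 0, "dy": 0, "dz": 0.06, "twist": 0, "fingers": 0},
    {"dx": 0, "dy": 0, "dz": 0.06, "twist": 0, "fingers": 0},
    {"dx": 0, "dy": 0, "dz": 0.05, "twist": 0, "fingers": 0},
    {"dx": 0, "dy": 0, "dz": 0, "twist": 0, "fingers": 0},
    {"dx": 0, "dy": 0, "dz": 0, "twist": 0, "fingers": 0},
    {"dx": 0, "dy": 0, "dz": 0, "twist": 0, "fingers": 0}
  ]
}}

```text
clock: 18.45
position: [0.4801, -0.0307, 0.299]
tcp_rot: [0.0, 0.998, -0.064, 0.0]
force: [-0.6, -0.3, -0.8]
width: 0.009
finger_force: 42.3
```

```bash
python3 - <<'E'
from p import *
st=now();d=st[0]-C;print('case frame',d@ex,d@ey,d[2])
E
```

```text
t 18.45 tip [480.1 -30.7 126. ] yaw -97.39 zz -1.0 F [-0.6 -0.3 -0.8] w 9.0
case frame 0.2567028418683453 35.12785465311658 100.95659221494577
```

Call:
{"api": "apply_moves", "payload": {
  "targets": [
    {"dx": 0, "dy": -0.003, "dz": 0.03, "twist": 0, "fingers": 0},
    {"dx": 0, "dy": 0, "dz": 0.03, "twist": 0, "fingers": 0},
    {"dx": 0, "dy": 0, "dz": 0.03, "twist": 0, "fingers": 0},
    {"dx": 0, "dy": 0, "dz": 0.03, "twist": 0, "fingers": 0},
    {"dx": 0, "dy": 0, "dz": 0.03, "twist": 0, "fingers": 0},
    {"dx": 0, "dy": 0, "dz": 0.03, "twist": 0, "fingers": 0}
  ]
}}

```text
clock: 18.95
position: [0.4798, -0.0302, 0.2618]
tcp_rot: [-0.0, 0.998, -0.065, -0.0]
force: [-0.0, 0.6, -0.2]
width: 0.0089
finger_force: 42.3
```

Call:
{"api": "apply_moves", "payload": {
  "targets": [
    {"dx": 0, "dy": 0, "dz": 0.01, "twist": 0, "fingers": 0},
    {"dx": 0, "dy": 0, "dz": 0.01, "twist": 0, "fingers": 0},
    {"dx": 0, "dy": 0, "dz": 0, "twist": 0, "fingers": 0},
    {"dx": 0, "dy": 0, "dz": 0, "twist": 0, "fingers": 0}
  ]
}}

```text
clock: 19.28
position: [0.4802, -0.0302, 0.2588]
tcp_rot: [0.0, 0.998, -0.065, 0.0]
force: [0.6, -0.8, -1.1]
width: 0.0092
finger_force: 42.4
```

```bash
python3 - <<'E'
from p import *
st=now();d=st[0]-C;print('case frame',d@ex,d@ey,d[2])
E
```

```text
t 19.28 tip [480.2 -30.2  85.8] yaw -97.4 zz -1.0 F [ 0.6 -0.8 -1.1] w 9.2
case frame 0.2763165746628229 35.60417938744024 60.758206781028946
```

Call:
{"api": "apply_moves", "payload": {
  "targets": [
    {"dx": 0, "dy": 0, "dz": 0.006, "twist": 0, "fingers": 0},
    {"dx": 0, "dy": 0, "dz": 0, "twist": 0, "fingers": 22},
    {"dx": 0, "dy": 0, "dz": 0, "twist": 0, "fingers": 22},
    {"dx": 0, "dy": 0, "dz": 0, "twist": 0, "fingers": 22},
    {"dx": 0, "dy": 0, "dz": 0, "twist": 0, "fingers": 22},
    {"dx": 0, "dy": 0, "dz": -0.1, "twist": 0, "fingers": 22},
    {"dx": 0, "dy": 0, "dz": -0.12, "twist": 0, "fingers": 22},
    {"dx": 0, "dy": 0, "dz": -0.1, "twist": 0, "fingers": 22}
  ]
}}

```text
clock: 19.95
position: [0.4798, -0.0301, 0.3221]
tcp_rot: [-0.0, 0.998, -0.065, -0.0]
force: [1.3, -0.3, -0.4]
width: 0.022
finger_force: 0.0
```

```bash
python3 - <<'E'
from p import *
from m import *
st=now()
for n in('scene','top'):
    P=cloud(grab(n));Q=P.reshape(-1,3)*1000
    u=(Q-C)@ex;v=(Q-C)@ey;m=(abs(u)<45)&(abs(v-36)<20)&(Q[:,2]>92)&(Q[:,2]<125)
    w=np.stack([u,v,Q[:,2]],1)[m]
    if len(w)>9: print(n,len(w),w.min(0),w.max(0),cv2.minAreaRect(w[:,:2].astype(np.float32)))
    for i,y in enumerate([(207,245),(171,206)]): box(P,'plate%d'%i,105,125,(450,570),y)
np.set_printoptions(precision=4)
plan(st,[((513.6,190,150),-96.5,38)])
E
```

```text
t 19.95 tip [479.8 -30.1 149.1] yaw -97.4 zz -1.0 F [ 1.3 -0.3 -0.4] w 22.0
scene 97 [-35.4  29.6  92.6] [ 10.7  40.8 109.3] ((-12.328615188598633, 35.235260009765625), (11.177474975585938, 46.08773422241211), 89.69916534423828)
plate0 129 c [517.5 225.9] size [12.  69.2] ang 83.4 z5/50/95 [106.5 112.7 115.7]
plate1 12 c [540.9 188.8] size [ 6.  11.3] ang 79.8 z5/50/95 [110.3 113.1 116.2]
plate0 180 c [517.3 225.3] size [11.  67.8] ang 83.2 z5/50/95 [107.1 112.9 115.7]
plate1 173 c [513.6 189.8] size [11.3 69.3] ang 84.6 z5/50/95 [107.1 112.9 115.9]
-> [513.6 190.  150. ] rows 6 each [ 0.0043 -0.1855 -0.0007] | twist rows 1 -0.0079
```

Call:
{"api": "apply_moves", "payload": {
  "targets": [
    {"dx": 0.0037, "dy": -0.1, "dz": 0, "twist": -0.011, "fingers": 22},
    {"dx": 0.0037, "dy": -0.17, "dz": 0, "twist": 0, "fingers": 22},
    {"dx": 0.0037, "dy": -0.17, "dz": 0, "twist": 0, "fingers": 22},
    {"dx": 0.0037, "dy": -0.17, "dz": 0, "twist": 0, "fingers": 22},
    {"dx": 0.0037, "dy": -0.17, "dz": 0, "twist": 0, "fingers": 22},
    {"dx": 0.0037, "dy": -0.17, "dz": 0, "twist": 0, "fingers": 22},
    {"dx": 0.0037, "dy": -0.1, "dz": 0, "twist": 0, "fingers": 22},
    {"dx": 0, "dy": -0.063, "dz": 0, "twist": 0, "fingers": 22}
  ]
}}

```text
clock: 20.72
position: [0.509, 0.1928, 0.3204]
tcp_rot: [-0.0, 0.999, -0.052, -0.001]
force: [-1.2, -0.5, -0.0]
width: 0.0218
finger_force: 0.0
```

Call:
{"api": "apply_moves", "payload": {
  "targets": [
    {"dx": 0, "dy": 0, "dz": 0, "twist": 0, "fingers": 22},
    {"dx": 0, "dy": 0, "dz": 0, "twist": 0, "fingers": 22},
    {"dx": 0, "dy": 0, "dz": 0, "twist": 0, "fingers": 22},
    {"dx": 0, "dy": 0, "dz": 0, "twist": 0, "fingers": 22}
  ]
}}

```text
clock: 21.05
position: [0.5093, 0.1892, 0.3211]
tcp_rot: [0.0, 0.999, -0.054, -0.0]
force: [-0.0, 0.6, -0.2]
width: 0.0219
finger_force: 0.0
```

```bash
python3 - <<'E'
from p import *
st=now()
plan(st,[((513.6,190,90),-96.1,300)])
E
```

```text
t 21.05 tip [509.3 189.2 148.1] yaw -96.24 zz -1.0 F [-0.   0.6 -0.2] w 21.9
-> [513.6 190.   90. ] rows 1 each [ 0.0212 -0.0063  0.2904] | twist rows 1 -0.0012
```

Call:
{"api": "apply_moves", "payload": {
  "targets": [
    {"dx": 0.02, "dy": -0.005, "dz": 0.05, "twist": 0, "fingers": 22},
    {"dx": 0, "dy": 0, "dz": 0.07, "twist": 0, "fingers": 22},
    {"dx": 0, "dy": 0, "dz": 0.07, "twist": 0, "fingers": 22},
    {"dx": 0, "dy": 0, "dz": 0.07, "twist": 0, "fingers": 22},
    {"dx": 0, "dy": 0, "dz": 0.03, "twist": 0, "fingers": 22},
    {"dx": 0, "dy": 0, "dz": 0, "twist": 0, "fingers": 22},
    {"dx": 0, "dy": 0, "dz": 0, "twist": 0, "fingers": 22}
  ]
}}

```text
clock: 21.63
position: [0.5135, 0.1906, 0.2629]
tcp_rot: [0.0, 0.999, -0.054, -0.0]
force: [-0.5, 0.4, -0.2]
width: 0.022
finger_force: 0.0
```

Call:
{"api": "apply_moves", "payload": {
  "targets": [
    {"dx": 0, "dy": 0, "dz": 0, "twist": 0, "fingers": 0},
    {"dx": 0, "dy": 0, "dz": 0, "twist": 0, "fingers": 0},
    {"dx": 0, "dy": 0, "dz": 0, "twist": 0, "fingers": 0},
    {"dx": 0, "dy": 0, "dz": 0, "twist": 0, "fingers": 0},
    {"dx": 0, "dy": 0, "dz": 0, "twist": 0, "fingers": 0}
  ]
}}

```text
clock: 22.05
position: [0.5139, 0.1912, 0.2642]
tcp_rot: [-0.0, 0.999, -0.053, 0.001]
force: [0.5, -1.4, 1.9]
width: 0.0093
finger_force: 42.6
```

Call:
{"api": "apply_moves", "payload": {
  "targets": [
    {"dx": 0, "dy": 0, "dz": -0.03, "twist": 0, "fingers": 0},
    {"dx": 0, "dy": 0, "dz": -0.05, "twist": 0, "fingers": 0},
    {"dx": 0, "dy": 0, "dz": -0.06, "twist": 0, "fingers": 0},
    {"dx": 0, "dy": 0, "dz": -0.07, "twist": 0, "fingers": 0},
    {"dx": 0, "dy": 0, "dz": -0.07, "twist": 0, "fingers": 0},
    {"dx": 0, "dy": 0, "dz": -0.07, "twist": 0, "fingers": 0},
    {"dx": 0, "dy": 0, "dz": -0.06, "twist": 0, "fingers": 0},
    {"dx": 0, "dy": 0, "dz": 0, "twist": 0.011, "fingers": 0}
  ]
}}

```text
clock: 22.72
position: [0.5147, 0.1915, 0.3498]
tcp_rot: [-0.001, 0.998, -0.065, 0.004]
force: [0.7, 0.7, 0.1]
width: 0.0091
finger_force: 42.4
```

```bash
python3 - <<'E'
from p import *
st=now()
plan(st,[(case(0,0,145),-97.4,400)])
E
```

```text
t 22.72 tip [514.7 191.5 176.8] yaw -97.45 zz -1.0 F [0.7 0.7 0.1] w 9.1
-> [475.3 -65.5 170. ] rows 1 each [-0.0289  1.2995  0.034 ] | twist rows 1 -0.0004
```

Call:
{"api": "apply_moves", "payload": {
  "targets": [
    {"dx": -0.004, "dy": 0.1, "dz": 0, "twist": 0, "fingers": 0},
    {"dx": -0.004, "dy": 0.16, "dz": 0, "twist": 0, "fingers": 0},
    {"dx": -0.004, "dy": 0.18, "dz": 0, "twist": 0, "fingers": 0},
    {"dx": -0.004, "dy": 0.18, "dz": 0, "twist": 0, "fingers": 0},
    {"dx": -0.004, "dy": 0.18, "dz": 0, "twist": 0, "fingers": 0},
    {"dx": -0.004, "dy": 0.18, "dz": 0, "twist": 0, "fingers": 0},
    {"dx": -0.004, "dy": 0.16, "dz": 0, "twist": 0, "fingers": 0},
    {"dx": 0, "dy": 0.1, "dz": 0, "twist": 0, "fingers": 0}
  ]
}}

```text
clock: 23.38
position: [0.475, -0.0566, 0.3453]
tcp_rot: [0.001, 0.998, -0.066, -0.0]
force: [0.2, 0.1, -0.2]
width: 0.0093
finger_force: 42.5
```

Call:
{"api": "apply_moves", "payload": {
  "targets": [
    {"dx": 0, "dy": 0.06, "dz": 0, "twist": 0, "fingers": 0},
    {"dx": 0, "dy": 0, "dz": 0, "twist": 0, "fingers": 0},
    {"dx": 0, "dy": 0, "dz": 0, "twist": 0, "fingers": 0},
    {"dx": 0, "dy": 0, "dz": 0, "twist": 0, "fingers": 0},
    {"dx": 0, "dy": 0, "dz": 0, "twist": 0, "fingers": 0}
  ]
}}

```text
clock: 23.8
position: [0.4744, -0.0651, 0.3453]
tcp_rot: [-0.0, 0.998, -0.064, -0.0]
force: [0.3, -0.7, -0.9]
width: 0.009
finger_force: 42.5
```

```bash
python3 - <<'E'
from p import *
st=now();d=st[0]-C;print('case frame',d@ex,d@ey,d[2])
E
```

```text
t 23.8 tip [474.4 -65.1 172.3] yaw -97.35 zz -1.0 F [ 0.3 -0.7 -0.9] w 9.0
case frame -0.9263736410001016 0.2820898918680567 147.25331538577836
```

Call:
{"api": "apply_moves", "payload": {
  "targets": [
    {"dx": 0.005, "dy": 0, "dz": 0.05, "twist": 0, "fingers": 0},
    {"dx": 0, "dy": 0, "dz": 0.06, "twist": 0, "fingers": 0},
    {"dx": 0, "dy": 0, "dz": 0.06, "twist": 0, "fingers": 0},
    {"dx": 0, "dy": 0, "dz": 0.05, "twist": 0, "fingers": 0},
    {"dx": 0, "dy": 0, "dz": 0, "twist": 0, "fingers": 0},
    {"dx": 0, "dy": 0, "dz": 0, "twist": 0, "fingers": 0}
  ]
}}

```text
clock: 24.3
position: [0.475, -0.0656, 0.3003]
tcp_rot: [-0.0, 0.998, -0.064, -0.001]
force: [-0.2, -0.8, -1.7]
width: 0.0093
finger_force: 42.5
```

Call:
{"api": "apply_moves", "payload": {
  "targets": [
    {"dx": 0, "dy": 0, "dz": 0.03, "twist": 0, "fingers": 0},
    {"dx": 0, "dy": 0, "dz": 0.03, "twist": 0, "fingers": 0},
    {"dx": 0, "dy": 0, "dz": 0.03, "twist": 0, "fingers": 0},
    {"dx": 0, "dy": 0, "dz": 0.03, "twist": 0, "fingers": 0},
    {"dx": 0, "dy": 0, "dz": 0.03, "twist": 0, "fingers": 0},
    {"dx": 0, "dy": 0, "dz": 0.03, "twist": 0, "fingers": 0},
    {"dx": 0, "dy": 0, "dz": 0.025, "twist": 0, "fingers": 0}
  ]
}}

```text
clock: 24.88
position: [0.4752, -0.0662, 0.2596]
tcp_rot: [-0.0, 0.998, -0.065, -0.0]
force: [-0.2, 0.3, -0.0]
width: 0.0091
finger_force: 42.5
```

Call:
{"api": "apply_moves", "payload": {
  "targets": [
    {"dx": 0, "dy": 0, "dz": 0.01, "twist": 0, "fingers": 0},
    {"dx": 0, "dy": 0, "dz": 0, "twist": 0, "fingers": 0},
    {"dx": 0, "dy": 0, "dz": 0, "twist": 0, "fingers": 0}
  ]
}}

```text
clock: 25.13
position: [0.4755, -0.0662, 0.2584]
tcp_rot: [0.0, 0.998, -0.065, 0.0]
force: [0.4, 0.6, -0.2]
width: 0.0092
finger_force: 42.5
```

```bash
python3 - <<'E'
from p import *
st=now();d=st[0]-C;print('case frame',d@ex,d@ey,d[2])
E
```

```text
t 25.13 tip [475.5 -66.2  85.4] yaw -97.41 zz -1.0 F [ 0.4  0.6 -0.2] w 9.2
case frame 0.30726307669130587 -0.672317984911444 60.391409320308355
```

Call:
{"api": "apply_moves", "payload": {
  "targets": [
    {"dx": 0, "dy": 0, "dz": 0.006, "twist": 0, "fingers": 0},
    {"dx": 0, "dy": 0, "dz": 0, "twist": 0, "fingers": 22},
    {"dx": 0, "dy": 0, "dz": 0, "twist": 0, "fingers": 22},
    {"dx": 0, "dy": 0, "dz": 0, "twist": 0, "fingers": 22},
    {"dx": 0, "dy": 0, "dz": 0, "twist": 0, "fingers": 22},
    {"dx": 0, "dy": 0, "dz": -0.1, "twist": 0, "fingers": 22},
    {"dx": 0, "dy": 0, "dz": -0.12, "twist": 0, "fingers": 22},
    {"dx": 0, "dy": 0, "dz": -0.1, "twist": 0, "fingers": 22}
  ]
}}

```text
clock: 25.8
position: [0.4753, -0.0661, 0.322]
tcp_rot: [-0.0, 0.998, -0.065, -0.0]
force: [-0.2, -0.6, 0.5]
width: 0.0223
finger_force: 0.0
```

Call:
{"api": "apply_moves", "payload": {
  "targets": [
    {"dx": 0, "dy": 0, "dz": 0, "twist": 0, "fingers": 22},
    {"dx": 0.0024, "dy": -0.12, "dz": 0, "twist": 0, "fingers": 22},
    {"dx": 0.0024, "dy": -0.17, "dz": 0, "twist": 0, "fingers": 22},
    {"dx": 0.0024, "dy": -0.17, "dz": 0, "twist": 0, "fingers": 22},
    {"dx": 0.0024, "dy": -0.17, "dz": 0, "twist": 0, "fingers": 22},
    {"dx": 0.0024, "dy": -0.17, "dz": 0, "twist": 0, "fingers": 22},
    {"dx": 0.0024, "dy": -0.17, "dz": 0, "twist": 0, "fingers": 22},
    {"dx": 0.0024, "dy": -0.17, "dz": 0, "twist": 0, "fingers": 22}
  ]
}}

```text
clock: 26.47
position: [0.5078, 0.1612, 0.3205]
tcp_rot: [0.0, 0.998, -0.065, -0.0]
force: [1.1, 0.6, -0.8]
width: 0.0223
finger_force: 0.0
```

Call:
{"api": "apply_moves", "payload": {
  "targets": [
    {"dx": 0.0024, "dy": -0.17, "dz": 0, "twist": 0, "fingers": 22},
    {"dx": 0, "dy": -0.1, "dz": 0, "twist": 0, "fingers": 22},
    {"dx": 0, "dy": -0.063, "dz": 0, "twist": -0.006, "fingers": 22},
    {"dx": 0, "dy": 0, "dz": 0, "twist": 0, "fingers": 22},
    {"dx": 0, "dy": 0, "dz": 0, "twist": 0, "fingers": 22},
    {"dx": 0, "dy": 0, "dz": 0, "twist": 0, "fingers": 22},
    {"dx": 0, "dy": 0, "dz": 0, "twist": 0, "fingers": 22}
  ]
}}

```text
clock: 27.05
position: [0.5171, 0.2241, 0.3209]
tcp_rot: [0.0, 0.998, -0.059, -0.0]
force: [0.5, -0.2, -0.0]
width: 0.0223
finger_force: 0.0
```

```bash
python3 - <<'E'
from p import *
from m import *
st=now()
np.set_printoptions(precision=4,suppress=True)
plan(st,[((517.3,225.5,90),-96.7,300)])
for n in('scene','top'):
    P=cloud(grab(n));Q=P.reshape(-1,3)*1000
    u=(Q-C)@ex;v=(Q-C)@ey;
    for s in(0,36):
        m=(abs(u)<45)&(abs(v-s)<15)&(Q[:,2]>92)&(Q[:,2]<125)
        w=np.stack([u,v,Q[:,2]],1)[m];
        if len(w)>9:print(n,s,len(w),w[:,2].max(),np.percentile(w[:,2],80),cv2.minAreaRect(w[:,:2].astype(np.float32)))
    box(P,'plate0',105,125,(450,570),(207,245))
    box(P,'lidtop(mat)',75,86,(430,620),(-390,-240));box(P,'handle(mat)',95,125,(430,620),(-380,-250))
E
```

```text
t 27.05 tip [517.1 224.1 147.9] yaw -96.81 zz -1.0 F [ 0.5 -0.2 -0. ] w 22.3
-> [517.3 225.5  90. ] rows 1 each [ 0.0004 -0.0069  0.2896] | twist rows 1 -0.0009
scene 0 140 109.38596751995333 107.22163616671381 ((-0.6923027038574219, -1.224229335784912), (10.790234565734863, 69.75202941894531), 89.98213958740234)
scene 36 137 109.94894400264998 107.44175134568437 ((-0.4231529235839844, 30.92196273803711), (10.878024101257324, 71.45811462402344), 89.99774169921875)
plate0 94 c [503.  227.4] size [10.4 42.8] ang 82.9 z5/50/95 [107.2128 112.8148 115.9612]
lidtop(mat) 1885 c [ 521.  -312.6] size [ 99.  137.5] ang 88.3 z5/50/95 [76.9299 80.0734 82.9401]
handle(mat) 186 c [ 521.3 -312.6] size [14.6 73.7] ang 88.2 z5/50/95 [103.5274 110.2766 112.503 ]
top 0 156 110.52235581089664 107.79326239078601 ((0.26889801025390625, -1.700171947479248), (10.891507148742676, 67.86588287353516), 89.7128677368164)
top 36 168 111.17993057001141 108.01407783216389 ((-0.01107025146484375, 30.924396514892578), (69.68115997314453, 11.517247200012207), 0.042721666395664215)
plate0 103 c [517.4 225.6] size [10.2 68. ] ang 83.2 z5/50/95 [107.3482 112.8634 115.7738]
lidtop(mat) 2361 c [ 522.4 -313.3] size [ 99.6 136.4] ang 88.8 z5/50/95 [77.6141 80.7975 83.9012]
handle(mat) 225 c [ 522.6 -312.9] size [14.2 73. ] ang 88.0 z5/50/95 [105.0765 110.9769 113.904 ]
```

Call:
{"api": "apply_moves", "payload": {
  "targets": [
    {"dx": 0, "dy": -0.007, "dz": 0.05, "twist": 0, "fingers": 22},
    {"dx": 0, "dy": 0, "dz": 0.07, "twist": 0, "fingers": 22},
    {"dx": 0, "dy": 0, "dz": 0.07, "twist": 0, "fingers": 22},
    {"dx": 0, "dy": 0, "dz": 0.07, "twist": 0, "fingers": 22},
    {"dx": 0, "dy": 0, "dz": 0.03, "twist": 0, "fingers": 22},
    {"dx": 0, "dy": 0, "dz": 0, "twist": 0, "fingers": 22},
    {"dx": 0, "dy": 0, "dz": 0, "twist": 0, "fingers": 22}
  ]
}}

```text
clock: 27.73
position: [0.5172, 0.2266, 0.2627]
tcp_rot: [0.0, 0.998, -0.059, -0.0]
force: [0.2, -0.5, -0.1]
width: 0.022
finger_force: 0.0
```

Call:
{"api": "apply_moves", "payload": {
  "targets": [
    {"dx": 0, "dy": 0, "dz": 0, "twist": 0, "fingers": 0},
    {"dx": 0, "dy": 0, "dz": 0, "twist": 0, "fingers": 0},
    {"dx": 0, "dy": 0, "dz": 0, "twist": 0, "fingers": 0},
    {"dx": 0, "dy": 0, "dz": 0, "twist": 0, "fingers": 0},
    {"dx": 0, "dy": 0, "dz": 0, "twist": 0, "fingers": 0}
  ]
}}

```text
clock: 28.15
position: [0.5177, 0.227, 0.2641]
tcp_rot: [-0.0, 0.998, -0.059, 0.001]
force: [0.7, 0.4, 1.5]
width: 0.0089
finger_force: 42.6
```

Call:
{"api": "apply_moves", "payload": {
  "targets": [
    {"dx": 0, "dy": 0, "dz": -0.03, "twist": 0, "fingers": 0},
    {"dx": 0, "dy": 0, "dz": -0.05, "twist": 0, "fingers": 0},
    {"dx": 0, "dy": 0, "dz": -0.06, "twist": 0, "fingers": 0},
    {"dx": 0, "dy": 0, "dz": -0.07, "twist": 0, "fingers": 0},
    {"dx": 0, "dy": 0, "dz": -0.07, "twist": 0, "fingers": 0},
    {"dx": 0, "dy": 0, "dz": -0.07, "twist": 0, "fingers": 0},
    {"dx": 0, "dy": 0, "dz": -0.06, "twist": 0, "fingers": 0},
    {"dx": 0, "dy": 0, "dz": 0, "twist": 0.006, "fingers": 0}
  ]
}}

```text
clock: 28.82
position: [0.5186, 0.2273, 0.3497]
tcp_rot: [-0.001, 0.998, -0.065, 0.003]
force: [1.0, 0.0, -0.0]
width: 0.0093
finger_force: 42.5
```

```bash
python3 - <<'E'
from p import *
st=now()
plan(st,[(case(0,-36,147),-97.4,400)])
E
```

```text
t 28.82 tip [518.6 227.3 176.7] yaw -97.43 zz -1.0 F [ 1.  0. -0.] w 9.3
-> [ 470.66335852 -101.20016185  172.        ] rows 1 each [-0.0254  1.6598  0.0234] | twist rows 1 -0.0002
```

Call:
{"api": "apply_moves", "payload": {
  "targets": [
    {"dx": -0.003, "dy": 0.1, "dz": 0, "twist": 0, "fingers": 0},
    {"dx": -0.003, "dy": 0.16, "dz": 0, "twist": 0, "fingers": 0},
    {"dx": -0.003, "dy": 0.18, "dz": 0, "twist": 0, "fingers": 0},
    {"dx": -0.003, "dy": 0.18, "dz": 0, "twist": 0, "fingers": 0},
    {"dx": -0.003, "dy": 0.18, "dz": 0, "twist": 0, "fingers": 0},
    {"dx": -0.003, "dy": 0.18, "dz": 0, "twist": 0, "fingers": 0},
    {"dx": -0.003, "dy": 0.18, "dz": 0, "twist": 0, "fingers": 0},
    {"dx": 0, "dy": 0.18, "dz": 0, "twist": 0, "fingers": 0}
  ]
}}

```text
clock: 29.48
position: [0.4777, -0.0398, 0.345]
tcp_rot: [-0.0, 0.998, -0.065, -0.0]
force: [1.1, -0.0, -1.2]
width: 0.0094
finger_force: 42.4
```

Call:
{"api": "apply_moves", "payload": {
  "targets": [
    {"dx": 0, "dy": 0.14, "dz": 0, "twist": 0, "fingers": 0},
    {"dx": 0, "dy": 0.1, "dz": 0, "twist": 0, "fingers": 0},
    {"dx": 0, "dy": 0.08, "dz": 0, "twist": 0, "fingers": 0},
    {"dx": 0, "dy": 0, "dz": 0, "twist": 0, "fingers": 0},
    {"dx": 0, "dy": 0, "dz": 0, "twist": 0, "fingers": 0},
    {"dx": 0, "dy": 0, "dz": 0, "twist": 0, "fingers": 0},
    {"dx": 0, "dy": 0, "dz": 0, "twist": 0, "fingers": 0}
  ]
}}

```text
clock: 30.07
position: [0.4704, -0.1009, 0.345]
tcp_rot: [-0.0, 0.998, -0.064, -0.0]
force: [-0.5, 0.5, 0.0]
width: 0.0089
finger_force: 42.4
```

```bash
python3 - <<'E'
from p import *
st=now();d=st[0]-C;print('case frame',d@ex,d@ey,d[2])
E
```

```text
t 30.07 tip [ 470.4 -100.9  172. ] yaw -97.35 zz -1.0 F [-0.5  0.5  0. ] w 8.9
case frame -0.33355822453593365 -35.75489188717886 146.99253552726395
```

Call:
{"api": "apply_moves", "payload": {
  "targets": [
    {"dx": 0.001, "dy": 0, "dz": 0.05, "twist": 0, "fingers": 0},
    {"dx": 0, "dy": 0, "dz": 0.06, "twist": 0, "fingers": 0},
    {"dx": 0, "dy": 0, "dz": 0.06, "twist": 0, "fingers": 0},
    {"dx": 0, "dy": 0, "dz": 0.05, "twist": 0, "fingers": 0},
    {"dx": 0, "dy": 0, "dz": 0, "twist": 0, "fingers": 0},
    {"dx": 0, "dy": 0, "dz": 0, "twist": 0, "fingers": 0}
  ]
}}

```text
clock: 30.57
position: [0.4702, -0.1013, 0.3001]
tcp_rot: [-0.0, 0.998, -0.064, -0.001]
force: [0.3, 0.0, -0.4]
width: 0.0093
finger_force: 42.4
```

Call:
{"api": "apply_moves", "payload": {
  "targets": [
    {"dx": 0, "dy": 0, "dz": 0.03, "twist": 0, "fingers": 0},
    {"dx": 0, "dy": 0, "dz": 0.03, "twist": 0, "fingers": 0},
    {"dx": 0, "dy": 0, "dz": 0.03, "twist": 0, "fingers": 0},
    {"dx": 0, "dy": 0, "dz": 0.03, "twist": 0, "fingers": 0},
    {"dx": 0, "dy": 0, "dz": 0.03, "twist": 0, "fingers": 0},
    {"dx": 0, "dy": 0, "dz": 0.03, "twist": 0, "fingers": 0},
    {"dx": 0, "dy": 0, "dz": 0.025, "twist": 0, "fingers": 0}
  ]
}}

```text
clock: 31.15
position: [0.4704, -0.1018, 0.2593]
tcp_rot: [-0.0, 0.998, -0.065, -0.0]
force: [0.9, 0.4, -1.4]
width: 0.0095
finger_force: 42.4
```

Call:
{"api": "apply_moves", "payload": {
  "targets": [
    {"dx": 0, "dy": 0, "dz": 0.01, "twist": 0, "fingers": 0},
    {"dx": 0, "dy": 0, "dz": 0, "twist": 0, "fingers": 0},
    {"dx": 0, "dy": 0, "dz": 0, "twist": 0, "fingers": 0}
  ]
}}

```text
clock: 31.4
position: [0.4707, -0.1019, 0.2582]
tcp_rot: [0.0, 0.998, -0.065, 0.0]
force: [-0.0, 0.1, -0.5]
width: 0.0095
finger_force: 42.5
```

```bash
python3 - <<'E'
from p import *
st=now();d=st[0]-C;print('case frame',d@ex,d@ey,d[2])
E
```

```text
t 31.4 tip [ 470.7 -101.9   85.2] yaw -97.4 zz -1.0 F [-0.   0.1 -0.5] w 9.5
case frame 0.13813427761802025 -36.67470438800149 60.229404991814704
```

Call:
{"api": "apply_moves", "payload": {
  "targets": [
    {"dx": 0, "dy": 0, "dz": 0.006, "twist": 0, "fingers": 0},
    {"dx": 0, "dy": 0, "dz": 0, "twist": 0, "fingers": 20},
    {"dx": 0, "dy": 0, "dz": 0, "twist": 0, "fingers": 20},
    {"dx": 0, "dy": 0, "dz": 0, "twist": 0, "fingers": 20},
    {"dx": 0, "dy": 0, "dz": 0, "twist": 0, "fingers": 20},
    {"dx": 0, "dy": 0, "dz": -0.1, "twist": 0, "fingers": 20},
    {"dx": 0, "dy": 0, "dz": -0.14, "twist": 0, "fingers": 20},
    {"dx": 0, "dy": 0, "dz": -0.14, "twist": 0, "fingers": 40}
  ]
}}

```text
clock: 32.07
position: [0.4699, -0.1016, 0.3328]
tcp_rot: [-0.0, 0.998, -0.065, -0.001]
force: [0.8, 0.2, -0.6]
width: 0.0314
finger_force: 0.0
```

Call:
{"api": "apply_moves", "payload": {
  "targets": [
    {"dx": 0, "dy": 0, "dz": -0.12, "twist": 0, "fingers": 40},
    {"dx": 0, "dy": 0, "dz": 0, "twist": -0.051, "fingers": 40},
    {"dx": 0, "dy": 0, "dz": 0, "twist": 0, "fingers": 40},
    {"dx": 0, "dy": 0, "dz": 0, "twist": 0, "fingers": 40}
  ]
}}

```text
clock: 32.4
position: [0.4704, -0.1017, 0.357]
tcp_rot: [0.0, 1.0, -0.015, 0.0]
force: [0.6, 0.4, 0.0]
width: 0.0397
finger_force: 0.0
```

```bash
python3 - <<'E'
from p import *
from m import *
st=now()
np.set_printoptions(precision=4,suppress=True)
plan(st,[((522.4,-313,190),-91.5,300)])
for n in('scene','top'):
    P=cloud(grab(n,'z_'+n+'.png'));Q=P.reshape(-1,3)*1000
    u=(Q-C)@ex;v=(Q-C)@ey;
    for s in(-36,0,36):
        m=(abs(u)<45)&(abs(v-s)<15)&(Q[:,2]>92)&(Q[:,2]<125)
        w=np.stack([u,v,Q[:,2]],1)[m];
        if len(w)>9:print(n,s,len(w),w[:,2].max(),np.percentile(w[:,2],80),cv2.minAreaRect(w[:,:2].astype(np.float32)))
    box(P,'lidtop(mat)',75,86,(430,620),(-390,-240));box(P,'handle(mat)',95,125,(430,620),(-380,-250))
    box(P,'rackplates',80,125,(450,570),(130,245))
a=cv2.imread('pics/z_scene.png')[170:310,130:420];cv2.imwrite('pics/c2.png',cv2.resize(a,None,fx=2.7,fy=2.7,interpolation=cv2.INTER_CUBIC))
E
```

```text
t 32.4 tip [ 470.4 -101.7  184. ] yaw -91.68 zz -1.0 F [0.6 0.4 0. ] w 39.7
-> [ 522.4 -313.   190. ] rows 1 each [ 0.291   1.0482 -0.03  ] | twist rows 1 -0.0016
scene -36 105 109.75186728443609 107.22171590937992 ((-9.734285354614258, -37.18617248535156), (10.707402229309082, 52.92705535888672), 88.98499298095703)
lidtop(mat) 1881 c [ 521.2 -312.4] size [ 98.8 137.5] ang 88.8 z5/50/95 [77.0284 80.0529 83.1787]
handle(mat) 187 c [ 520.5 -312.7] size [15.  72.8] ang 87.5 z5/50/95 [104.2823 110.4243 113.2223]
rackplates 1
top 0 18 108.86316614207658 107.75341070959801 ((-2.9636268615722656, -1.3897147178649902), (9.079183578491211, 61.44410705566406), 89.59583282470703)
top 36 31 110.19339366283599 107.30845290107882 ((7.486722946166992, 35.57197570800781), (5.939789295196533, 55.113121032714844), 85.15377044677734)
lidtop(mat) 2359 c [ 522.3 -313. ] size [ 99.2 136.2] ang 88.8 z5/50/95 [77.5914 80.8292 83.8455]
handle(mat) 226 c [ 522.4 -312.6] size [14.9 72.4] ang 87.8 z5/50/95 [104.5809 110.911  114.2139]
rackplates 7 c [506.4 190.4] size [15.3 59.2] ang 5.7 z5/50/95 [80.0233 80.2187 80.8352]
```

View pics/c2.png

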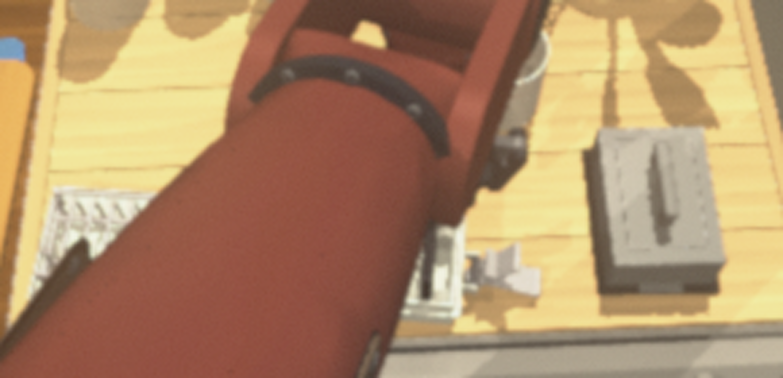

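The third plate stands in its slot, the rack is empty, and the lid is still on the mat (crop px 660,210). Now I fetch the lid.

Call:
{"api": "apply_moves", "payload": {
  "targets": [
    {"dx": 0.0416, "dy": 0.1497, "dz": 0, "twist": 0, "fingers": 40},
    {"dx": 0.0416, "dy": 0.1497, "dz": 0, "twist": 0, "fingers": 40},
    {"dx": 0.0416, "dy": 0.1497, "dz": 0, "twist": 0, "fingers": 40},
    {"dx": 0.0416, "dy": 0.1497, "dz": 0, "twist": 0, "fingers": 40},
    {"dx": 0.0416, "dy": 0.1497, "dz": 0, "twist": 0, "fingers": 40},
    {"dx": 0.0416, "dy": 0.1497, "dz": 0, "twist": 0, "fingers": 40},
    {"dx": 0.0416, "dy": 0.1497, "dz": 0, "twist": 0, "fingers": 40},
    {"dx": 0, "dy": 0, "dz": 0, "twist": 0, "fingers": 40}
  ]
}}

```text
clock: 33.17
position: [0.5233, -0.3176, 0.3556]
tcp_rot: [0.001, 1.0, -0.016, -0.0]
force: [0.1, 0.0, 0.4]
width: 0.0402
finger_force: 0.0
```

Call:
{"api": "apply_moves", "payload": {
  "targets": [
    {"dx": 0, "dy": 0, "dz": 0, "twist": 0, "fingers": 40},
    {"dx": 0, "dy": 0, "dz": 0, "twist": 0, "fingers": 40},
    {"dx": 0, "dy": 0, "dz": 0, "twist": 0, "fingers": 40}
  ]
}}

```text
clock: 33.42
position: [0.5227, -0.3117, 0.3559]
tcp_rot: [-0.001, 1.0, -0.013, -0.001]
force: [0.7, 0.3, 0.1]
width: 0.0401
finger_force: 0.0
```

```bash
python3 - <<'E'
from p import *
st=now()
plan(st,[((522.2,-313,91.5),-91.6,300)])
E
```

```text
t 33.42 tip [ 522.7 -311.7  182.9] yaw -91.54 zz -1.0 F [0.7 0.3 0.1] w 40.1
-> [ 522.2 -313.    91.5] rows 1 each [-0.0023  0.0064  0.4569] | twist rows 1 0.0005
```

Call:
{"api": "apply_moves", "payload": {
  "targets": [
    {"dx": -0.002, "dy": 0.006, "dz": 0.08, "twist": 0, "fingers": 40},
    {"dx": 0, "dy": 0, "dz": 0.1, "twist": 0, "fingers": 40},
    {"dx": 0, "dy": 0, "dz": 0.1, "twist": 0, "fingers": 40},
    {"dx": 0, "dy": 0, "dz": 0.1, "twist": 0, "fingers": 40},
    {"dx": 0, "dy": 0, "dz": 0.06, "twist": 0, "fingers": 40},
    {"dx": 0, "dy": 0, "dz": 0.017, "twist": 0, "fingers": 40},
    {"dx": 0, "dy": 0, "dz": 0, "twist": 0, "fingers": 40},
    {"dx": 0, "dy": 0, "dz": 0, "twist": 0, "fingers": 40}
  ]
}}

```text
clock: 34.08
position: [0.523, -0.3139, 0.2664]
tcp_rot: [0.0, 1.0, -0.013, 0.0]
force: [0.9, 0.2, 0.4]
width: 0.04
finger_force: 0.0
```

Call:
{"api": "apply_moves", "payload": {
  "targets": [
    {"dx": 0, "dy": 0, "dz": 0, "twist": 0, "fingers": 0},
    {"dx": 0, "dy": 0, "dz": 0, "twist": 0, "fingers": 0},
    {"dx": 0, "dy": 0, "dz": 0, "twist": 0, "fingers": 0},
    {"dx": 0, "dy": 0, "dz": 0, "twist": 0, "fingers": 0},
    {"dx": 0, "dy": 0, "dz": 0, "twist": 0, "fingers": 0},
    {"dx": 0, "dy": 0, "dz": 0, "twist": 0, "fingers": 0}
  ],
  "newtons": 60
}}

```text
clock: 34.58
position: [0.5233, -0.3141, 0.267]
tcp_rot: [0.0, 1.0, -0.014, 0.001]
force: [-0.3, 3.0, 6.2]
width: 0.0125
finger_force: 61.9
```

```bash
python3 - <<'E'
from p import *
st=now();P=cloud(grab('top'))
from m import *
box(P,'lidtop(mat)',75,86,(430,620),(-390,-240))
E
```

```text
t 34.58 tip [ 523.3 -314.1   94. ] yaw -91.56 zz -1.0 F [-0.3  3.   6.2] w 12.5
lidtop(mat) 904 c [ 523.4 -312.9] size [135.8  97.6] ang 0.5 z5/50/95 [77.3 80.9 83.8]
```

Call:
{"api": "apply_moves", "payload": {
  "targets": [
    {"dx": 0, "dy": 0, "dz": -0.03, "twist": 0, "fingers": 0},
    {"dx": 0, "dy": 0, "dz": -0.06, "twist": 0, "fingers": 0},
    {"dx": 0, "dy": 0, "dz": -0.08, "twist": 0, "fingers": 0},
    {"dx": 0, "dy": 0, "dz": -0.08, "twist": 0, "fingers": 0},
    {"dx": 0, "dy": 0, "dz": -0.08, "twist": 0, "fingers": 0},
    {"dx": 0, "dy": 0, "dz": -0.08, "twist": 0, "fingers": 0},
    {"dx": 0, "dy": 0, "dz": -0.08, "twist": 0, "fingers": 0},
    {"dx": 0, "dy": 0, "dz": -0.05, "twist": 0, "fingers": 0}
  ]
}}

```text
clock: 35.3
position: [0.5226, -0.3145, 0.3758]
tcp_rot: [0.001, 1.0, -0.014, 0.001]
force: [-0.2, -0.7, -2.1]
width: 0.0124
finger_force: 60.9
```

Call:
{"api": "apply_moves", "payload": {
  "targets": [
    {"dx": 0, "dy": 0, "dz": 0, "twist": -0.0565, "fingers": 0},
    {"dx": 0, "dy": 0, "dz": 0, "twist": -0.0565, "fingers": 0},
    {"dx": 0, "dy": 0, "dz": 0, "twist": -0.0565, "fingers": 0},
    {"dx": 0, "dy": 0, "dz": 0, "twist": -0.0565, "fingers": 0},
    {"dx": 0, "dy": 0, "dz": 0, "twist": -0.0565, "fingers": 0},
    {"dx": 0, "dy": 0, "dz": 0, "twist": -0.0565, "fingers": 0},
    {"dx": 0, "dy": 0, "dz": 0, "twist": -0.0565, "fingers": 0}
  ]
}}

```text
clock: 35.88
position: [0.5223, -0.3141, 0.3732]
tcp_rot: [-0.0, 0.927, 0.375, -0.0]
force: [0.1, 0.4, -2.5]
width: 0.0126
finger_force: 60.8
```

Call:
{"api": "apply_moves", "payload": {
  "targets": [
    {"dx": 0, "dy": 0, "dz": 0, "twist": -0.0565, "fingers": 0},
    {"dx": 0, "dy": 0, "dz": 0, "twist": -0.0565, "fingers": 0},
    {"dx": 0, "dy": 0, "dz": 0, "twist": -0.0565, "fingers": 0},
    {"dx": 0, "dy": 0, "dz": 0, "twist": -0.0565, "fingers": 0},
    {"dx": 0, "dy": 0, "dz": 0, "twist": -0.0565, "fingers": 0},
    {"dx": 0, "dy": 0, "dz": 0, "twist": -0.0565, "fingers": 0},
    {"dx": 0, "dy": 0, "dz": 0, "twist": 0, "fingers": 0},
    {"dx": 0, "dy": 0, "dz": 0, "twist": 0, "fingers": 0}
  ]
}}

```text
clock: 36.55
position: [0.5224, -0.3141, 0.3733]
tcp_rot: [-0.0, 0.752, 0.659, -0.0]
force: [0.5, 0.5, -1.8]
width: 0.0127
finger_force: 60.8
```

```bash
python3 - <<'E'
from p import *
st=now()
plan(st,[((475.4,-65.7,200),-7.4,30)])
from m import *
for n in('scene','top'):
    P=cloud(grab(n));Q=P.reshape(-1,3)*1000
    box(P,'lid',176,198,(400,640),(-440,-220))
    u=(Q-C)@ex;v=(Q-C)@ey;
    for s in(-36,0,36):
        m=(abs(u)<45)&(abs(v-s)<17)&(Q[:,2]>92)&(Q[:,2]<125)
        w=np.stack([u,v,Q[:,2]],1)[m];
        if len(w)>9:print(n,s,len(w),np.percentile(w[:,2],95),cv2.minAreaRect(w[:,:2].astype(np.float32)))
E
```

```text
t 36.55 tip [ 522.4 -314.1  200.3] yaw -7.56 zz -1.0 F [ 0.5  0.5 -1.8] w 12.7
-> [475.4 -65.7 200. ] rows 9 each [ 0.1334 -0.044   0.0002] | twist rows 1 -0.0014
lid 460 c [ 502.5 -376.2] size [ 41.2 106.5] ang 56.8 z5/50/95 [181.2 186.2 188.8]
lid 1567 c [ 522.1 -316.6] size [136.8  98.7] ang 82.4 z5/50/95 [183.8 187.  190. ]
top -36 162 109.71495793015721 ((-0.2300262451171875, -37.671409606933594), (67.70976257324219, 11.135478973388672), 0.9835488200187683)
top 0 155 109.20592004661249 ((0.3339385986328125, -1.7061753273010254), (10.859976768493652, 68.01200103759766), 89.84050750732422)
top 36 168 108.83496956300279 ((0.08986282348632812, 31.087202072143555), (69.89103698730469, 11.836600303649902), 0.08441199362277985)
```

Call:
{"api": "apply_moves", "payload": {
  "targets": [
    {"dx": 0.0667, "dy": -0.022, "dz": 0, "twist": -0.0014, "fingers": 0},
    {"dx": 0.1334, "dy": -0.044, "dz": 0, "twist": 0, "fingers": 0},
    {"dx": 0.1334, "dy": -0.044, "dz": 0, "twist": 0, "fingers": 0},
    {"dx": 0.1334, "dy": -0.044, "dz": 0, "twist": 0, "fingers": 0},
    {"dx": 0.1334, "dy": -0.044, "dz": 0, "twist": 0, "fingers": 0},
    {"dx": 0.1334, "dy": -0.044, "dz": 0, "twist": 0, "fingers": 0},
    {"dx": 0.1334, "dy": -0.044, "dz": 0, "twist": 0, "fingers": 0},
    {"dx": 0.1334, "dy": -0.044, "dz": 0, "twist": 0, "fingers": 0}
  ]
}}

```text
clock: 37.32
position: [0.4815, -0.1053, 0.3736]
tcp_rot: [-0.0, 0.751, 0.661, 0.0]
force: [0.4, -0.1, -1.5]
width: 0.0126
finger_force: 60.8
```

Call:
{"api": "apply_moves", "payload": {
  "targets": [
    {"dx": 0.1334, "dy": -0.044, "dz": 0, "twist": 0, "fingers": 0},
    {"dx": 0.0667, "dy": -0.022, "dz": 0, "twist": 0, "fingers": 0},
    {"dx": 0.005, "dy": 0, "dz": 0, "twist": 0, "fingers": 0},
    {"dx": 0, "dy": 0, "dz": 0, "twist": 0, "fingers": 0},
    {"dx": 0, "dy": 0, "dz": 0, "twist": 0, "fingers": 0},
    {"dx": 0, "dy": 0, "dz": 0, "twist": 0, "fingers": 0}
  ]
}}

```text
clock: 37.82
position: [0.4746, -0.0656, 0.3738]
tcp_rot: [0.0, 0.751, 0.661, -0.0]
force: [0.3, -0.9, -2.1]
width: 0.0122
finger_force: 60.8
```

```bash
python3 - <<'E'
from p import *
st=now();d=st[0]-C;print('case frame',d@ex,d@ey,d[2])
from m import *
for n in('scene','top'):
    P=cloud(grab(n));Q=P.reshape(-1,3)*1000
    q=box(P,'lid',176,192,(400,560),(-170,40))
    u=(q-C)@ex;v=(q-C)@ey;print(np.percentile(u,[.5,99.5]),np.percentile(v,[.5,99.5]))
E
```

```text
t 37.82 tip [474.6 -65.6 200.8] yaw -7.29 zz -1.0 F [ 0.3 -0.9 -2.1] w 12.2
case frame -0.6462166375401678 -0.1445079691433284 175.8113382015601
lid 1156 c [470.6 -95. ] size [ 82.2 100.8] ang 82.7 z5/50/95 [183.4 187.1 189.7]
[-50.6  47. ] [-70.6  10. ]
lid 175 c [435.6 -46.9] size [97.6 16.1] ang 82.2 z5/50/95 [184.4 187.1 189.8]
[-49.6 -33.6] [-33.5  61.9]
```

Call:
{"api": "apply_moves", "payload": {
  "targets": [
    {"dx": 0.009, "dy": 0.005, "dz": 0.04, "twist": 0, "fingers": 0},
    {"dx": 0, "dy": 0, "dz": 0.06, "twist": 0, "fingers": 0},
    {"dx": 0, "dy": 0, "dz": 0.06, "twist": 0, "fingers": 0},
    {"dx": 0, "dy": 0, "dz": 0.06, "twist": 0, "fingers": 0},
    {"dx": 0, "dy": 0, "dz": 0.06, "twist": 0, "fingers": 0},
    {"dx": 0, "dy": 0, "dz": 0, "twist": 0, "fingers": 0},
    {"dx": 0, "dy": 0, "dz": 0, "twist": 0, "fingers": 0},
    {"dx": 0, "dy": 0, "dz": 0, "twist": 0, "fingers": 0}
  ]
}}

```text
clock: 38.58
position: [0.4757, -0.0633, 0.3173]
tcp_rot: [-0.0, 0.75, 0.661, -0.0]
force: [0.2, -0.6, -1.9]
width: 0.0124
finger_force: 60.8
```

```bash
python3 - <<'E'
from p import *
st=now();d=st[0]-C;print('case frame',d@ex,d@ey,d[2])
from m import *
P=cloud(grab('scene'))
q=box(P,'lid',122,140,(400,560),(-170,40))
u=(q-C)@ex;v=(q-C)@ey;print(np.percentile(u,[.5,99.5]),np.percentile(v,[.5,99.5]))
d=np.load('pics/scene1.npz');P=cloud({k:d[k] for k in d.files})
q=box(P,'ref',108,124,(420,540),(-137,10))
u=(q-C)@ex;v=(q-C)@ey;print(np.percentile(u,[.5,99.5]),np.percentile(v,[.5,99.5]))
E
```

```text
t 38.58 tip [475.7 -63.3 144.3] yaw -7.24 zz -1.0 F [ 0.2 -0.6 -1.9] w 12.4
case frame 0.11685968122770049 2.2075308725262253 119.25059602549811
lid 1014 c [471.3 -93. ] size [ 81.4 100.4] ang 82.6 z5/50/95 [127.1 130.5 133.5]
[-49.9  47.4] [-68.3  10.8]
ref 2154 c [475.5 -65.2] size [136.4 100.9] ang 82.6 z5/50/95 [112.1 115.2 117.9]
[-49.2  48.6] [-67.1  67.5]
```

Call:
{"api": "apply_moves", "payload": {
  "targets": [
    {"dx": 0.005, "dy": 0.004, "dz": 0, "twist": 0, "fingers": 0},
    {"dx": 0, "dy": 0, "dz": 0.02, "twist": 0, "fingers": 0},
    {"dx": 0, "dy": 0, "dz": 0.02, "twist": 0, "fingers": 0},
    {"dx": 0, "dy": 0, "dz": 0.015, "twist": 0, "fingers": 0},
    {"dx": 0, "dy": 0, "dz": 0.012, "twist": 0, "fingers": 0},
    {"dx": 0, "dy": 0, "dz": 0.008, "twist": 0, "fingers": 0},
    {"dx": 0, "dy": 0, "dz": 0, "twist": 0, "fingers": 0},
    {"dx": 0, "dy": 0, "dz": 0, "twist": 0, "fingers": 0}
  ]
}}

```text
clock: 39.3
position: [0.4767, -0.0624, 0.3026]
tcp_rot: [0.0, 0.75, 0.661, 0.0]
force: [-0.0, 0.3, -2.3]
width: 0.0124
finger_force: 60.8
```

```bash
python3 - <<'E'
from p import *
st=now()
from m import *
P=cloud(grab('scene'))
q=box(P,'lid',106,126,(400,560),(-137,40))
u=(q-C)@ex;v=(q-C)@ey;print(np.percentile(u,[.5,99.5]),np.percentile(v,[.5,99.5]))
E
```

```text
t 39.3 tip [476.7 -62.4 129.6] yaw -7.23 zz -1.0 F [-0.   0.3 -2.3] w 12.4
lid 997 c [472.4 -92.3] size [81.  99.1] ang 82.6 z5/50/95 [112.5 115.9 118.6]
[-48.5  49.1] [-67.2  12. ]
```

Call:
{"api": "apply_moves", "payload": {
  "targets": [
    {"dx": 0, "dy": 0, "dz": 0.006, "twist": 0, "fingers": 0},
    {"dx": 0, "dy": 0, "dz": 0.004, "twist": 0, "fingers": 0},
    {"dx": 0, "dy": 0, "dz": 0, "twist": 0, "fingers": 0}
  ]
}}

```text
clock: 39.6
position: [0.4768, -0.0625, 0.3021]
tcp_rot: [-0.0, 0.75, 0.661, -0.0]
force: [-5.2, 0.5, 6.5]
width: 0.0126
finger_force: 62.0
```

Call:
{"api": "apply_moves", "payload": {
  "targets": [
    {"dx": 0, "dy": 0, "dz": 0, "twist": 0, "fingers": 40},
    {"dx": 0, "dy": 0, "dz": 0, "twist": 0, "fingers": 40},
    {"dx": 0, "dy": 0, "dz": 0, "twist": 0, "fingers": 40},
    {"dx": 0, "dy": 0, "dz": 0, "twist": 0, "fingers": 40},
    {"dx": 0, "dy": 0, "dz": -0.06, "twist": 0, "fingers": 40},
    {"dx": 0, "dy": 0, "dz": -0.12, "twist": 0, "fingers": 40},
    {"dx": 0, "dy": 0, "dz": -0.12, "twist": 0, "fingers": 40},
    {"dx": 0, "dy": 0, "dz": -0.05, "twist": 0, "fingers": 0}
  ]
}}

```text
clock: 40.27
position: [0.4776, -0.0626, 0.3737]
tcp_rot: [0.002, 0.75, 0.661, 0.001]
force: [1.0, 0.5, 0.4]
width: 0.0291
finger_force: 0.0
```

Call:
{"api": "apply_moves", "payload": {
  "targets": [
    {"dx": 0.1, "dy": 0, "dz": 0, "twist": 0, "fingers": 0},
    {"dx": 0.15, "dy": 0, "dz": 0, "twist": 0, "fingers": 0},
    {"dx": 0.15, "dy": 0, "dz": 0, "twist": 0, "fingers": 0},
    {"dx": 0.15, "dy": 0, "dz": 0, "twist": 0, "fingers": 0},
    {"dx": 0.15, "dy": 0, "dz": 0, "twist": 0, "fingers": 0},
    {"dx": 0.1, "dy": 0, "dz": 0, "twist": 0, "fingers": 0},
    {"dx": 0, "dy": 0, "dz": 0, "twist": 0, "fingers": 0},
    {"dx": 0, "dy": 0, "dz": 0, "twist": 0, "fingers": 0}
  ]
}}

```text
clock: 40.93
position: [0.4966, 0.0971, 0.37]
tcp_rot: [-0.0, 0.749, 0.662, -0.0]
force: [-0.2, -1.1, -0.0]
width: 0.0002
finger_force: 0.0
```

```bash
python3 - <<'E'
from p import *
st=now();d=st[0]-C;print('case frame',d@ex,d@ey,d[2])
from m import *
for n in ('scene','top'):
    P=cloud(grab(n))
    q=box(P,'lid',106,126,(400,560),(-139,20))
    u=(q-C)@ex;v=(q-C)@ey;print(np.percentile(u,[.5,99.5]),np.percentile(v,[.5,99.5]))
np.set_printoptions(precision=4)
plan(st,[(case(0,165,54),-7.4,300),(case(0,96,54),-7.4,400)])
E
```

```text
t 40.93 tip [496.6  97.1 197. ] yaw -7.09 zz -1.0 F [-0.2 -1.1 -0. ] w 0.2
case frame 0.18505481198139218 163.99272167243888 172.0054086294806
lid 2190 c [475.8 -64.8] size [136.5 100. ] ang 82.3 z5/50/95 [111.7 115.  117.9]
[-48.9  49. ] [-67.   67.9]
lid 2651 c [476.3 -65.5] size [136.6  98.8] ang 82.8 z5/50/95 [112.6 115.7 118.6]
[-47.9  49.5] [-67.2  67.6]
-> [496.5513  98.1257  79.    ] rows 1 each [ 0.005  -0.0009  0.59  ] | twist rows 1 0.0027
-> [487.6644  29.7004  79.    ] rows 1 each [-0.345  0.    -0.   ] | twist rows 0 -0.0
```

Call:
{"api": "apply_moves", "payload": {
  "targets": [
    {"dx": 0.005, "dy": 0, "dz": 0.1, "twist": 0.0027, "fingers": 0},
    {"dx": 0, "dy": 0, "dz": 0.1, "twist": 0, "fingers": 0},
    {"dx": 0, "dy": 0, "dz": 0.1, "twist": 0, "fingers": 0},
    {"dx": 0, "dy": 0, "dz": 0.1, "twist": 0, "fingers": 0},
    {"dx": 0, "dy": 0, "dz": 0.1, "twist": 0, "fingers": 0},
    {"dx": 0, "dy": 0, "dz": 0.09, "twist": 0, "fingers": 0},
    {"dx": 0, "dy": 0, "dz": 0, "twist": 0, "fingers": 0},
    {"dx": 0, "dy": 0, "dz": 0, "twist": 0, "fingers": 0}
  ]
}}

```text
clock: 41.7
position: [0.4962, 0.0962, 0.2516]
tcp_rot: [-0.001, 0.753, 0.658, -0.001]
force: [-0.1, 0.7, 0.4]
width: 0.0002
finger_force: 0.0
```

```bash
python3 - <<'E'
from p import *
st=now();d=st[0]-C;print('case frame',d@ex,d@ey,d[2])
E
```

```text
t 41.7 tip [496.2  96.2  78.6] yaw -7.64 zz -1.0 F [-0.1  0.7  0.4] w 0.2
case frame -0.05968001942862356 163.06591695692984 53.56106265158084
```

Call:
{"api": "apply_moves", "payload": {
  "targets": [
    {"dx": -0.06, "dy": 0, "dz": 0, "twist": 0, "fingers": 0},
    {"dx": -0.08, "dy": 0, "dz": 0, "twist": 0, "fingers": 0},
    {"dx": -0.03, "dy": 0, "dz": 0, "twist": 0, "fingers": 0},
    {"dx": -0.03, "dy": 0, "dz": 0, "twist": 0, "fingers": 0},
    {"dx": -0.03, "dy": 0, "dz": 0, "twist": 0, "fingers": 0},
    {"dx": -0.03, "dy": 0, "dz": 0, "twist": 0, "fingers": 0},
    {"dx": -0.03, "dy": 0, "dz": 0, "twist": 0, "fingers": 0},
    {"dx": -0.025, "dy": 0, "dz": 0, "twist": 0, "fingers": 0}
  ]
}}

```text
clock: 42.37
position: [0.4885, 0.0341, 0.2529]
tcp_rot: [0.0, 0.752, 0.659, -0.0]
force: [0.6, -0.2, -0.2]
width: -0.0
finger_force: 0.0
```

Call:
{"api": "apply_moves", "payload": {
  "targets": [
    {"dx": -0.015, "dy": 0, "dz": 0, "twist": 0, "fingers": 0},
    {"dx": 0, "dy": 0, "dz": 0, "twist": 0, "fingers": 0},
    {"dx": 0, "dy": 0, "dz": 0, "twist": 0, "fingers": 0}
  ]
}}

```text
clock: 42.62
position: [0.488, 0.0317, 0.2523]
tcp_rot: [-0.0, 0.752, 0.659, -0.0]
force: [-0.1, 0.1, 0.1]
width: -0.0001
finger_force: 0.0
```

```bash
python3 - <<'E'
from p import *
st=now();d=st[0]-C;print('case frame',d@ex,d@ey,d[2])
E
```

```text
t 42.62 tip [488.   31.7  79.3] yaw -7.57 zz -1.0 F [-0.1  0.1  0.1] w -0.1
case frame 0.09504168679976834 97.99211298104454 54.33463888306272
```

Call:
{"api": "apply_moves", "payload": {
  "targets": [
    {"dx": 0.1, "dy": 0, "dz": 0, "twist": 0, "fingers": 0},
    {"dx": 0.15, "dy": 0, "dz": 0, "twist": 0, "fingers": 0},
    {"dx": 0.01, "dy": 0, "dz": -0.12, "twist": 0, "fingers": 0},
    {"dx": 0, "dy": 0, "dz": -0.15, "twist": 0, "fingers": 0},
    {"dx": 0, "dy": 0, "dz": -0.15, "twist": 0, "fingers": 0},
    {"dx": 0, "dy": 0, "dz": -0.15, "twist": 0, "fingers": 0},
    {"dx": 0, "dy": 0, "dz": -0.03, "twist": 0.001, "fingers": 0},
    {"dx": 0, "dy": 0, "dz": 0, "twist": 0, "fingers": 0}
  ]
}}

```text
clock: 43.28
position: [0.4962, 0.0838, 0.3758]
tcp_rot: [0.002, 0.753, 0.659, 0.003]
force: [-0.4, 0.1, -0.2]
width: -0.0004
finger_force: 0.0
```

Call:
{"api": "apply_moves", "payload": {
  "targets": [
    {"dx": -0.1, "dy": 0, "dz": 0, "twist": 0, "fingers": 0},
    {"dx": -0.18, "dy": 0, "dz": 0, "twist": 0, "fingers": 0},
    {"dx": -0.18, "dy": 0, "dz": 0, "twist": 0, "fingers": 0},
    {"dx": -0.18, "dy": 0, "dz": 0, "twist": 0, "fingers": 0},
    {"dx": -0.18, "dy": 0, "dz": 0, "twist": 0, "fingers": 0},
    {"dx": -0.18, "dy": 0, "dz": 0, "twist": 0, "fingers": 0},
    {"dx": -0.18, "dy": 0, "dz": 0, "twist": 0, "fingers": 0},
    {"dx": -0.18, "dy": 0, "dz": 0, "twist": 0, "fingers": 0}
  ]
}}

```text
clock: 43.95
position: [0.4575, -0.1873, 0.3701]
tcp_rot: [-0.002, 0.753, 0.658, -0.001]
force: [1.9, -0.1, 0.8]
width: -0.0001
finger_force: 0.0
```

Call:
{"api": "apply_moves", "payload": {
  "targets": [
    {"dx": -0.12, "dy": 0, "dz": 0, "twist": 0, "fingers": 0},
    {"dx": -0.09, "dy": 0, "dz": 0, "twist": 0, "fingers": 0},
    {"dx": 0, "dy": 0, "dz": 0, "twist": 0, "fingers": 0},
    {"dx": 0, "dy": 0, "dz": 0, "twist": 0, "fingers": 0},
    {"dx": 0, "dy": 0, "dz": 0, "twist": 0, "fingers": 0}
  ]
}}

```text
clock: 44.37
position: [0.4528, -0.2269, 0.3709]
tcp_rot: [-0.002, 0.753, 0.658, -0.0]
force: [0.7, 0.2, 0.1]
width: -0.0
finger_force: 0.0
```

```bash
python3 - <<'E'
from p import *
st=now();d=st[0]-C;print('case frame',d@ex,d@ey,d[2])
from m import *
P=cloud(grab('top'));box(P,'bladeL',92,112,(450,520),(11,60));box(P,'tabL',50,90,(450,520),(35,80))
np.set_printoptions(precision=4)
plan(st,[(case(0,-164,54),-7.4,300)])
E
```

```text
t 44.37 tip [ 452.8 -226.9  197.9] yaw -7.65 zz -1.0 F [0.7 0.2 0.1] w -0.0
case frame -1.4915271737830236 -162.9358692158638 172.93206240918596
bladeL 33 c [485.5  16.6] size [ 5.7 24.3] ang 82.5 z5/50/95 [102.6 104.6 107.4]
tabL 187 c [490.7  52.2] size [36.  25.7] ang 83.0 z5/50/95 [64.3 69.  74.1]
-> [ 454.1775 -228.1341   79.    ] rows 1 each [-0.0053  0.0075  0.5947] | twist rows 1 -0.0022
```

Catch A is latched, with the same readings as at the start. Now catch B.

Call:
{"api": "apply_moves", "payload": {
  "targets": [
    {"dx": -0.005, "dy": 0.007, "dz": 0.1, "twist": -0.002, "fingers": 0},
    {"dx": 0, "dy": 0, "dz": 0.1, "twist": 0, "fingers": 0},
    {"dx": 0, "dy": 0, "dz": 0.1, "twist": 0, "fingers": 0},
    {"dx": 0, "dy": 0, "dz": 0.1, "twist": 0, "fingers": 0},
    {"dx": 0, "dy": 0, "dz": 0.1, "twist": 0, "fingers": 0},
    {"dx": 0, "dy": 0, "dz": 0.095, "twist": 0, "fingers": 0},
    {"dx": 0, "dy": 0, "dz": 0, "twist": 0, "fingers": 0},
    {"dx": 0, "dy": 0, "dz": 0, "twist": 0, "fingers": 0}
  ]
}}

```text
clock: 45.08
position: [0.4541, -0.2274, 0.2524]
tcp_rot: [-0.002, 0.751, 0.66, -0.0]
force: [0.1, -1.1, -0.0]
width: -0.0001
finger_force: 0.0
```

```bash
python3 - <<'E'
from p import *
st=now();d=st[0]-C;print('case frame',d@ex,d@ey,d[2])
E
```

```text
t 45.08 tip [ 454.1 -227.4   79.4] yaw -7.33 zz -1.0 F [ 0.1 -1.1 -0. ] w -0.1
case frame -0.21256948902229073 -163.25113217937042 54.403684323737934
```

Call:
{"api": "apply_moves", "payload": {
  "targets": [
    {"dx": 0.06, "dy": 0, "dz": 0, "twist": 0, "fingers": 0},
    {"dx": 0.08, "dy": 0, "dz": 0, "twist": 0, "fingers": 0},
    {"dx": 0.03, "dy": 0, "dz": 0, "twist": 0, "fingers": 0},
    {"dx": 0.03, "dy": 0, "dz": 0, "twist": 0, "fingers": 0},
    {"dx": 0.03, "dy": 0, "dz": 0, "twist": 0, "fingers": 0},
    {"dx": 0.03, "dy": 0, "dz": 0, "twist": 0, "fingers": 0},
    {"dx": 0.03, "dy": 0, "dz": 0, "twist": 0, "fingers": 0},
    {"dx": 0.025, "dy": 0, "dz": 0, "twist": 0, "fingers": 0}
  ]
}}

```text
clock: 45.75
position: [0.4629, -0.1658, 0.2542]
tcp_rot: [0.0, 0.751, 0.66, 0.0]
force: [0.5, 0.6, -0.1]
width: 0.0
finger_force: 0.0
```

Call:
{"api": "apply_moves", "payload": {
  "targets": [
    {"dx": 0.015, "dy": 0, "dz": 0, "twist": 0, "fingers": 0},
    {"dx": 0, "dy": 0, "dz": 0, "twist": 0, "fingers": 0},
    {"dx": 0, "dy": 0, "dz": 0, "twist": 0, "fingers": 0}
  ]
}}

```text
clock: 46.0
position: [0.4628, -0.1631, 0.2532]
tcp_rot: [-0.0, 0.751, 0.66, -0.0]
force: [0.5, -0.4, 1.0]
width: 0.0002
finger_force: 0.0
```

Call:
{"api": "apply_moves", "payload": {
  "targets": [
    {"dx": -0.1, "dy": 0, "dz": 0, "twist": 0, "fingers": 0},
    {"dx": -0.15, "dy": 0, "dz": 0, "twist": 0, "fingers": 0},
    {"dx": -0.03, "dy": 0, "dz": -0.12, "twist": 0, "fingers": 0},
    {"dx": -0.05, "dy": 0, "dz": -0.15, "twist": 0, "fingers": 0},
    {"dx": -0.1, "dy": 0, "dz": -0.15, "twist": 0, "fingers": 0},
    {"dx": -0.1, "dy": 0, "dz": -0.1, "twist": 0, "fingers": 0},
    {"dx": 0, "dy": 0, "dz": 0, "twist": 0, "fingers": 0},
    {"dx": 0, "dy": 0, "dz": 0, "twist": 0, "fingers": 0}
  ]
}}

```text
clock: 46.67
position: [0.4495, -0.2698, 0.3591]
tcp_rot: [0.002, 0.752, 0.659, 0.0]
force: [-0.0, -0.1, -0.4]
width: 0.0003
finger_force: 0.0
```

```bash
sed -i "s/('top1','scene1')/('t9','s9')/" t.py; python3 - <<'E'
from p import *
now();grab('top','t9.png');grab('scene','s9.png')
a=cv2.imread('pics/s9.png')[150:310,120:420];cv2.imwrite('pics/c9.png',cv2.resize(a,None,fx=2.6,fy=2.6,interpolation=cv2.INTER_CUBIC))
E
python3 t.py
```

```text
t 46.67 tip [ 449.5 -269.8  186.1] yaw -7.54 zz -1.0 F [-0.  -0.1 -0.4] w 0.3
t9
table 1118 c [560.3  80.4] size [79.1 79.4] ang 90.0 z5/50/95 [21.2 24.6 27.6]
table2 263 c [ 509.9 -222.5] size [14.7 97.6] ang 90.0 z5/50/95 [21.4 24.9 28. ]
handle 236 c [476.2 -65.6] size [73.6 13.9] ang 82.6 z5/50/95 [142.3 145.9 149.1]
lidtop 2651 c [476.3 -65.6] size [136.8  98.6] ang 82.9 z5/50/95 [112.7 115.7 118.6]
tabL 187 c [490.8  52.2] size [36.3 25.8] ang 83.2 z5/50/95 [64.7 68.7 73.4]
tabLall 72 c [490.9  62.3] size [18.2 18.2] ang 89.5 z5/50/95 [66.7 71.  74.2]
tabR 193 c [ 460.8 -183.2] size [36.9 25.6] ang 83.4 z5/50/95 [64.7 69.1 73.3]
bladeL 30 c [485.5  17.2] size [ 4.7 24. ] ang 88.8 z5/50/95 [102.5 105.4 108.5]
bladeR 25 c [ 464.9 -148.2] size [ 4.6 23.7] ang 89.1 z5/50/95 [102.  105.7 107.2]
plate0 0
plate1 0
plate2 0
rack 697 c [513.3 189.5] size [130.  113.5] ang 83.9 z5/50/95 [33.5 40.3 59.8]
mat 1091 c [ 518.6 -325.4] size [184.5 195.4] ang 89.7 z5/50/95 [30.1 31.4 33.8]
mug 360 c [ 649.8 -184.9] size [101.4  82.3] ang 10.2 z5/50/95 [101.7 113.8 120.2]
jar 631 c [628.6  19.4]
[... 218 characters left out ...]
e2 0
handle 0
lidtop 54 c [522.9  -7.7] size [16.2 29.9] ang 47.3 z5/50/95 [112.2 114.7 117.1]
tabL 116 c [490.8  53.4] size [34.1 26.4] ang 85.2 z5/50/95 [65.5 69.5 73.1]
tabLall 75 c [489.9  63.2] size [22.3 19.8] ang 89.5 z5/50/95 [23.5 69.9 73.6]
tabR 0
bladeL 3
bladeR 0
plate0 0
plate1 0
plate2 0
rack 651 c [512.8 189.9] size [130.3 113.8] ang 83.8 z5/50/95 [34.  41.6 63.7]
mat 110 c [ 463.7 -349.9] size [40.1 60.9] ang 58.1 z5/50/95 [30.1 31.  32.8]
mug 264 c [ 653.3 -169.3] size [ 63.7 105. ] ang 61.1 z5/50/95 [101.5 111.5 118.7]
jar 488 c [627.5  19.6] size [60.8 62.1] ang 58.2 z5/50/95 [ 99.4 108.4 111.1]
spoon 13 c [ 614.8 -110. ] size [ 6.6 22.1] ang 70.2 z5/50/95 [31.4 33.  34. ]
```

View pics/c9.png

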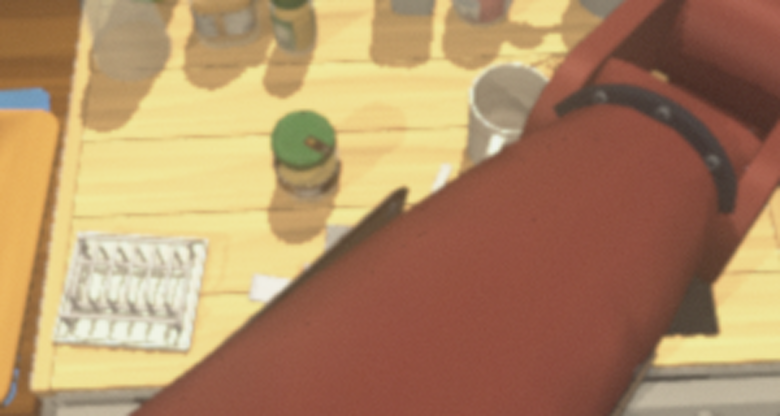

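The rack (crop px 130,290) is empty. The lid and both catches read the same as at the start, latched and fully home, and the mug, jar and spoon are undisturbed. The gripper is clear, so I'm handing in.

```bash
python3 -c "
from rig import ticket
print(ticket.hand_in())"
```

```text
the job is handed in; nothing more can be done
None
```

The job is handed in at about 47 s on the robot clock: all three plates stand in the case, the lid is fully home, both catches are latched, and the mug, jar and spoon were left where they stood.

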